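# Load the welding jig with lug plates

### The arm

A 6-joint arm with a two-finger parallel gripper is mounted at the origin on the work surface. World frame = base frame: x ahead of the robot, y to its left, z up, the work surface at z = 0. Lengths are in m, angles in rad, forces in N, time in s.
With the tool pointing down it reaches from about 0.25 to 0.775 m from the base axis. Payload 4 kg.
Tool frame: the origin (TCP) lies at the very end of the fingers, on their centre line; the grasp point (between the pads) lies bot.hold_point_z behind it (bot.hold_point_z is the distance from the TCP to the grasp point, in m); z points along the fingers, y is the line along which they close (so a half turn about z gives the same grasp; the last joint's range is limited). The gripper opens to 94 mm and grips with 3 to 60 N. Pads are 16 mm wide; open, the fingers measure 119 mm over their backs; the gripper's body (75 mm by 177 mm) begins 78 mm behind the grasp point.
Start: joints at [1.174, 0.087, 1.371, -0, 1.684, -0.103], TCP at [0.159, 0.526, 0.206] pointing down, gripper open.
Joint ranges: [-3.1, 3.1], [-0.76, 2.03], [0.27, 2.55], [-1.08, 4.22], [0.17, 2.65], [-2.57, 2.57]. Speed limits (rad/s): [2.79, 2.79, 3.14, 3.14, 3.14, 3.14].

### API

Orientations are given as a unit quaternion [w, x, y, z].
In Python, from station import bot gives the robot as it stands.
- The arm moves only by the tool step_arm, never from a script. Its argument "deltas" is a list of rows, each an object with "offset": the shift along the tool's x, y, z scaled (see below), a list of three; "roll": the turn about the tool's z scaled (see below); "jaw": the closure, from -1 (fully open) to 1 (shut). In form: [{"offset": [tx, ty, tz], "roll": roll, "jaw": jaw}, ...]. A call has 1 to 20 rows; each row is the pose to reach, as a shift and turn from the pose commanded when the call began, along the tool's axes at that moment; what a row does not reach only later rows make up. The controller multiplies each number of a shift by 400 mm and each number of a turn by pi/4 rad. A row lasts 1/12 s, in which the tool goes at most 41.7 mm and 7.16 degrees, less where a joint would pass 70% of its speed; a pose out of reach is approached as far as the arm can. A call with a number of a shift or a turn outside -1 to 1 is refused whole. A call with a gripper value outside its range is refused whole. The fingers move at their own pace and stop on an object; "newtons" is the grip in N (left out, the last holds). Time passes only in rows, so rows that repeat a pose let the fingers close. It gives the time, the measured TCP pose, the force, the opening and the grip force at its end, in the units of the state.
- bot.sense(): the state, without advancing time (a new reading comes with each control period).
- bot.get_image(name): name is "side" or "top"; returns the picture (480x640x3 uint8, blue, green, red); there is no depth.
- bot.calibration(name): a dict with "mtx" (3x3 intrinsics, pixels), "R" (3x3) and "t" (3): a world point X has camera coordinates R X + t. Camera axes: x right, y down, z forward; pixel columns grow to the right and rows downward; lengths in m; the calibration is good to about 2 mm. A picture is of the moment at which its call begins. calibration takes no time and is no camera call.
- bot.job_done(): hands the job in; it is judged then, once.
Trained networks look in the newest picture that a camera, given by its name, has taken for a name from the list of things; names that differ only in an ending like _2 or _b are one class to them, and where a whole thing is asked for, a point or a joint stands for the part that bears it (a point fixed in the world has none). Each returns a list of dicts, best first, with "score" (0 to 1); they miss things now and then, are a little off and sometimes report something else, mostly with a low value. They report only what shows in the picture. A call takes as long as a camera call. They do not tell look-alikes from the thing itself.
- bot.regions_of(camera, query): "region" (480x640 bool, what is visible of it) and "bbox" ([left, top, right, bottom] in pixels, round what is visible of it).
- bot.place_of(camera, query): "xy" ([column, row] in pixels: a listed point, or the origin of a listed thing).
The state is a dict: "clock": time; "qpos": joint angles; "qd": joint speeds; "joint_efforts": joint torques, N m; "eef_pos": TCP position; "ee_rot": TCP orientation; "force": force on the tool from outside, world axes, zero at the start; "wrist_torque": the same for the moment, N m; "width": finger opening in m; "finger_force": force on a finger pad.
Only numpy, scipy, OpenCV 4.12 (cv2) and the standard library are available. Lean on these libraries where they do the work, as an engineer would, in place of code of your own. Each camera call takes 0.05 s, during which the arm holds its last target. There are 200 camera calls.

### The job

Load the welding jig: fit every lug plate lying on the bench over the pair of studs that has the same spacing as its holes, sliding it about until it drops down flat on the jig, and let it go. When all the plates are on, push the aluminium block along the bench until it comes up squarely against both of the jig's stop blocks, its middle within about 2 cm of midway between them. Leave the other things on the bench where they are.

Things in the scene. Friction and masses are not known exactly. Their poses are not given: they have to be found in the camera images.
- jig: Fixed welding jig: grey slab 150 (x) x 250 (y) x 12 mm on the bench; origin at the centre of its underside, z up. Four stud pairs stand on it in rows 66 mm apart along y. Two steel stop blocks (22 mm along x, 26 mm high, at x = +35 and -35 mm) stand on its -y edge; their outer faces, which the aluminium block must meet, lie at y = -137 mm in this frame.
- studs_a: Fixed pair of steel studs on the jig, 48 mm apart between centres, at x = +24 and -24 mm (frame parallel to the jig's); each 9 mm in diameter, 12 mm high, the top 1.5 mm tapering to 6 mm. Origin on the jig's top face, 12 mm above the bench, midway between them. The rows are swapped about from start to start.
- studs_b: Fixed pair of steel studs on the jig, 62 mm apart between centres, at x = +31 and -31 mm (frame parallel to the jig's); each 9 mm in diameter, 12 mm high, the top 1.5 mm tapering to 6 mm. Origin on the jig's top face, 12 mm above the bench, midway between them. The rows are swapped about from start to start.
- studs_c: Fixed pair of steel studs on the jig, 76 mm apart between centres, at x = +38 and -38 mm (frame parallel to the jig's); each 9 mm in diameter, 12 mm high, the top 1.5 mm tapering to 6 mm. Origin on the jig's top face, 12 mm above the bench, midway between them. The rows are swapped about from start to start.
- studs_d: Fixed pair of steel studs on the jig, 90 mm apart between centres, at x = +45 and -45 mm (frame parallel to the jig's); each 9 mm in diameter, 12 mm high, the top 1.5 mm tapering to 6 mm. Origin on the jig's top face, 12 mm above the bench, midway between them. The rows are swapped about from start to start.
- plate_a: Loose steel lug plate 78 (x) x 40 (y) x 6 mm, about 180 g, with two 12 mm square through holes at x = +24 and -24 mm: fits only studs_a, either way round. An upright lug to hold it by, 10 mm thick (x), 30 mm wide (y), rises from its middle to 56 mm above the underside. Origin at the centre of the underside, z up. Flat on the bench; sometimes absent.
- plate_b: Loose steel lug plate 92 (x) x 40 (y) x 6 mm, about 210 g, with two 12 mm square through holes at x = +31 and -31 mm: fits only studs_b, either way round. An upright lug to hold it by, 10 mm thick (x), 30 mm wide (y), rises from its middle to 56 mm above the underside. Origin at the centre of the underside, z up. Flat on the bench; sometimes absent.
- plate_c: Loose steel lug plate 106 (x) x 40 (y) x 6 mm, about 240 g, with two 12 mm square through holes at x = +38 and -38 mm: fits only studs_c, either way round. An upright lug to hold it by, 10 mm thick (x), 30 mm wide (y), rises from its middle to 56 mm above the underside. Origin at the centre of the underside, z up. Flat on the bench; sometimes absent.
- plate_d: Loose steel lug plate 120 (x) x 40 (y) x 6 mm, about 270 g, with two 12 mm square through holes at x = +45 and -45 mm: fits only studs_d, either way round. An upright lug to hold it by, 10 mm thick (x), 30 mm wide (y), rises from its middle to 56 mm above the underside. Origin at the centre of the underside, z up. Flat on the bench; sometimes absent.
- block: Loose solid aluminium heat-sink block, 140 (x) x 90 (y) x 22 mm, about 0.75 kg, too wide to grip: it is pushed. Lies flat on the bench beyond the stop-block side (-y) of the jig. Origin at the centre of its underside, z up; its long side (x) goes against the stop blocks.
- tin: Bystander: steel tin can, 74 mm across, 110 mm high, upright on the bench. Origin at the centre of its underside.
- flap_disc: Bystander: grey grinding disc, 114 mm across, 12 mm high, lying flat. Origin at the centre of its underside.
- spanner: Bystander: steel spanner about 190 mm long lying along its x. Origin at its underside, near the middle.
- socket: Bystander: steel socket, upright cylinder 28 mm across, 32 mm high. Origin at the centre of its underside.
- nut: Bystander: dark round nut, 24 mm across, 12 mm high, lying between the jig and the plates. Origin at the centre of its underside.
- offcut: Bystander: dark steel offcut 50 x 30 x 20 mm. Origin at the centre of its underside.
- driver: Bystander: screwdriver about 200 mm long lying along its x between jig and robot. Origin at its underside.
There are look-alikes about, which are no part of the job. Leave any brown look-alike of the plate_b alone.

How it is judged:
By the outcome, as a careful person would: the job done as asked, in the order asked, and still so for the second after the job is handed in, with the robot touching nothing.
Of plate_a, plate_b, plate_c, plate_d only 3 to 4 are there at a start; the rules pass over those that are not, and their reading is None.
At some moment in a run one of plate_a, plate_b, plate_c, plate_d, block may be knocked a few centimetres aside while the robot is not near it.
Once in a run the grip may slacken for a moment while it holds something.
It also fails if it takes over 210 s, if anything falls off the work surface, if the arm or the gripper's body presses on something with over 40 N, if the wrist force passes 120 N, or if a joint passes its speed limit or range.

## Working session

There is one attempt and no reset: what is moved stays moved. The work goes in short steps, Python scripts to look and compute and a tool call to move; the robot and the scene stay as the last step left them, time stands still between calls to the robot, and variables do not carry over. Pictures are saved under pics/ and viewed, at most 14 in all, crops included, and the job is handed in when it is done.

Besides the shell and the picture viewer there is one more tool, called after "Emit:" as name([rows], argument=value, ...), one row to a line, values as JSON. step_arm: Moves the arm, as the interface text tells. Shifts and turns lie within -1 to 1; 1 stands for 400 mm of shift or pi/4 rad of turn. Its arguments: {"type":"object","properties":{"deltas":{"type":"array","items":{"type":"object","properties":{"offset":{"type":"array","items":{"type":"number","minimum":-1,"maximum":1}},"roll":{"type":"number","minimum":-1,"maximum":1},"jaw":{"type":"number"}}}},"newtons":{"type":"number"}},"required":["deltas"]}

```bash
ls; mkdir -p pics; python3 - <<'E'
from station import bot
import cv2
for c in("top","side"):
    cv2.imwrite(f"pics/{c}0.png",bot.get_image(c)); k=bot.calibration(c); print(c,k)
s=bot.sense(); print(s["eef_pos"],s["ee_rot"],s["width"],bot.hold_point_z,s["clock"])
E
```

```text
pics
top {'mtx': array([[506.35674248,   0.        , 323.13752709],
       [  0.        , 506.35674248, 235.474292  ],
       [  0.        ,   0.        ,   1.        ]]), 'R': array([[-0.00122167, -0.99999658, -0.00231414],
       [-0.99284295,  0.00148928, -0.11941799],
       [ 0.11942102,  0.00215169, -0.99284137]]), 't': array([0.02681757, 0.52690093, 0.96565917])}
side {'mtx': array([[511.94372285,   0.        , 319.83423808],
       [  0.        , 511.94372285, 245.12470039],
       [  0.        ,   0.        ,   1.        ]]), 'R': array([[ 0.76552989, -0.64338434, -0.0045353 ],
       [-0.48625098, -0.57392018, -0.65892004],
       [ 0.42133594,  0.50662828, -0.75219932]]), 't': array([-0.38533722,  0.31681887,  0.70808949])}
[0.15908811 0.52597361 0.20441798] [-2.41549177e-04  1.46363235e-01  9.89230415e-01 -9.64528880e-04] 0.09445280470431319 0.0188 0.1
```

View pics/top0.png

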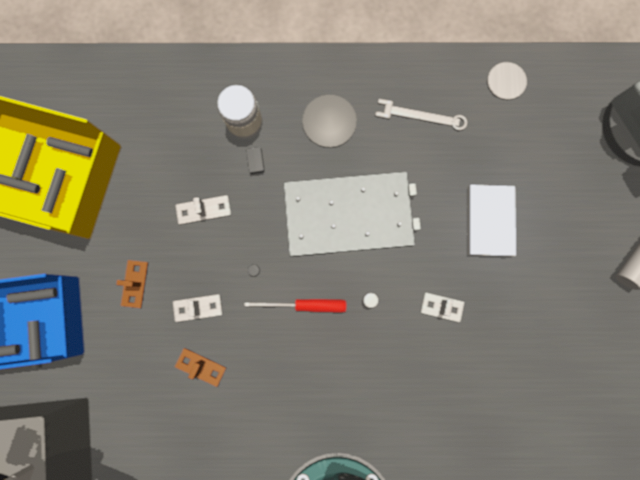

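View pics/side0.png

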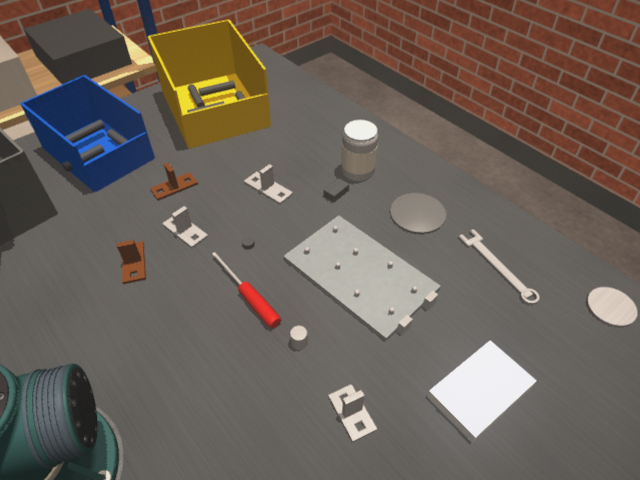

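```bash
cat > h.py <<'E'
import numpy as np, cv2
from scipy.optimize import minimize
from station import bot
SZ=dict(a=(78,24),b=(92,31),c=(106,38),d=(120,45))
def proj(cam,P):
    k=bot.calibration(cam); p=(k["R"]@np.atleast_2d(P).T).T+k["t"]; q=(k["mtx"]@p.T).T; return q[:,:2]/q[:,2:]
def back(cam,uv,z):
    k=bot.calibration(cam); d=k["R"].T@np.linalg.inv(k["mtx"])@np.array([uv[0],uv[1],1.]); c=-k["R"].T@k["t"]
    return c+d*(z-c[2])/d[2]
def box(x0,x1,y0,y1,z0,z1): return np.array([[x,y,z] for x in(x0,x1) for y in(y0,y1) for z in(z0,z1)])/1000.
def tf(P,x,y,a,z=0):
    c,s=np.cos(a),np.sin(a); return P@np.array([[c,s,0],[-s,c,0],[0,0,1]])+[x,y,z]
def plate(k):
    L,h=SZ[k]; return [box(-L/2,L/2,-20,20,0,6),box(-5,5,-15,15,6,56)],[np.array([[sx*h+dx,dy,6] for dx,dy in((-6,-6),(6,-6),(6,6),(-6,6))])/1000. for sx in(1,-1)]
BLOCK=([box(-70,70,-45,45,0,22)],[])
JIG=([box(-75,75,-125,125,0,12)]+[box(x-11,x+11,-137,-115,0,26) for x in(35,-35)],[])
def render(cam,model,pose,off,U,shape):
    m=np.zeros(shape,np.uint8); f=lambda P:np.round((proj(cam,tf(P,*pose))-off+.5)*U*16-8).astype(np.int32)
    for b in model[0]: cv2.fillConvexPoly(m,cv2.convexHull(f(b)),1,cv2.LINE_8,4)
    lug=np.zeros_like(m)
    for b in model[0][1:2]: cv2.fillConvexPoly(lug,cv2.convexHull(f(b)),1,cv2.LINE_8,4)
    for h in model[1]: cv2.fillConvexPoly(m,f(h),0,cv2.LINE_8,4)
    return m|lug
def fit(masks,model,p0,z=0):
    # masks: cam -> bool mask; pose x,y,yaw maximising IoU
    U=6; pre={}
    for c,m in masks.items():
        b=cv2.boundingRect(m.astype(np.uint8)); o=np.array([b[0]-12,b[1]-12]).clip(0); w=m[o[1]:b[1]+b[3]+12,o[0]:b[0]+b[2]+12].astype(np.float32)
        pre[c]=(o,cv2.resize(w,None,fx=U,fy=U,interpolation=cv2.INTER_LINEAR)>.5)
    def cost(p):
        t=0
        for c,(o,w) in pre.items():
            r=render(c,model,(p[0]/1e3,p[1]/1e3,p[2]/1e2,z),o,U,w.shape)>0; t+=1-(r&w).sum()/(r|w).sum()
        return t/len(pre)
    best=None
    x=np.array([p0[0]*1e3,p0[1]*1e3,p0[2]*1e2])
    for s in(8,3,1):
        r=minimize(cost,x,method="Nelder-Mead",options=dict(initial_simplex=[x,x+[s,0,0],x+[0,s,0],x+[0,0,s*1.5]],xatol=.05,fatol=1e-4)); x=r.x
    return np.array([x[0]/1e3,x[1]/1e3,x[2]/1e2]),1-r.fun
def fresh(): return {c:bot.get_image(c) for c in("top","side")}
E
python3 - <<'E'
from h import *
im=fresh()
for q in("plate_a","block","jig"):
  for c in im:
    for r in bot.regions_of(c,q): 
        print(q,c,round(r["score"],2),r["bbox"],r["region"].sum(), im[c][r["region"]].mean(0).round())
for r in bot.place_of("top","studs_a"): print(r)
t=im["top"]
a=cv2.resize(t[165:265,275:435],None,fx=5,fy=5,interpolation=cv2.INTER_CUBIC)
cv2.imwrite("pics/jig.png",a)
g=lambda u,v:cv2.resize(t[v-33:v+33,u-40:u+40],None,fx=5,fy=5,interpolation=cv2.INTER_CUBIC)
cv2.imwrite("pics/pl.png",cv2.resize(np.vstack([np.hstack([g(203,209),g(197,308)]),np.hstack([g(443,307),g(165,330)])]),(728,600)))
E
```

```text
plate_a top 0.84 [119.0, 260.2, 150.4, 310.1] 981 [ 58. 103. 157.]
plate_a top 0.76 [420.7, 290.9, 461.6, 320.1] 734 [190. 199. 203.]
plate_a top 0.69 [180.4, 197.4, 230.1, 225.4] 1003 [190. 200. 206.]
plate_a top 0.67 [175.2, 293.6, 221.4, 316.5] 848 [189. 198. 205.]
plate_a top 0.56 [175.5, 349.3, 223.3, 386.7] 875 [ 62. 108. 164.]
plate_a side 0.95 [149.5, 164.2, 198.1, 202.7] 796 [ 47.  71. 113.]
plate_a side 0.85 [329.3, 384.6, 377.4, 444.0] 1563 [163. 172. 181.]
plate_a side 0.61 [160.0, 209.7, 208.4, 247.0] 863 [140. 149. 159.]
block top 0.56 [469.6, 188.0, 517.0, 254.7] 3303 [225. 222. 221.]
block side 0.64 [426.4, 341.3, 534.5, 442.8] 5660 [231. 228. 229.]
jig top 0.94 [285.7, 174.6, 417.8, 256.8] 9113 [193. 201. 201.]
jig top 0.58 [172.5, 294.3, 221.0, 316.4] 880 [189. 198. 205.]
jig side 0.88 [280.3, 217.7, 439.3, 336.2] 9647 [166. 175. 177.]
jig side 0.58 [161.5, 207.4, 207.8, 249.4] 918 [138. 147. 156.]
{'xy': [330.4, 214.8], 'score': 0.38}
{'xy': [330.8, 122.3], 'score': 0.29}
```

View pics/pl.png

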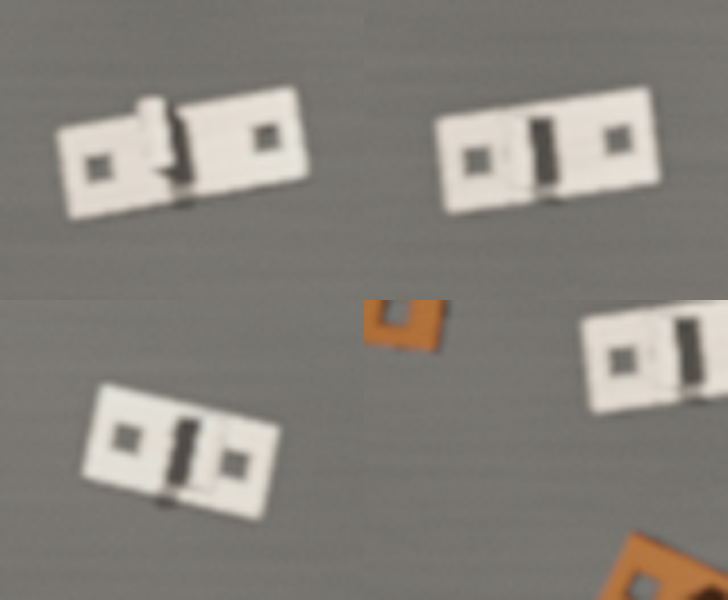

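View pics/jig.png

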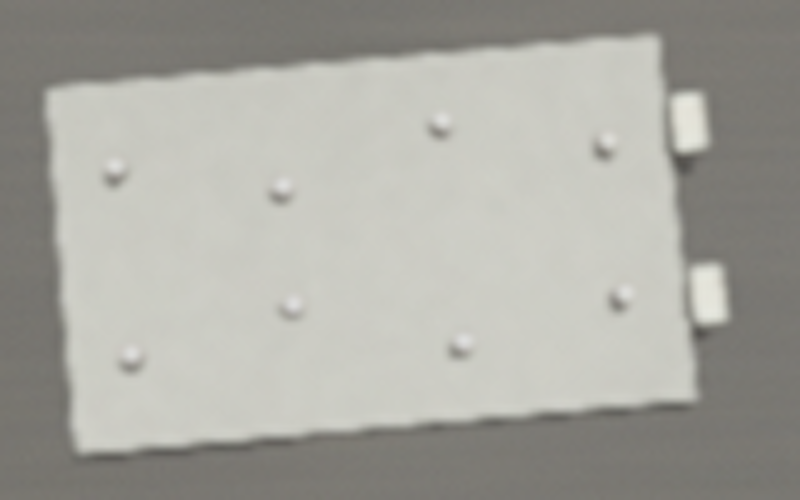

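```bash
cat >> h.py <<'E'
def bright(img,uv,thr=150,close=9):
    hsv=cv2.cvtColor(img,cv2.COLOR_BGR2HSV); m=((hsv[...,2]>thr)&(hsv[...,1]<70)).astype(np.uint8)
    n,l=cv2.connectedComponents(m)
    w=l[max(0,uv[1]-12):uv[1]+13,max(0,uv[0]-12):uv[0]+13]; w=w[w>0]; m=(l==np.bincount(w).argmax()).astype(np.uint8)
    m=cv2.copyMakeBorder(m,20,20,20,20,cv2.BORDER_CONSTANT); m=cv2.morphologyEx(m,cv2.MORPH_CLOSE,np.ones((close,close),np.uint8))[20:-20,20:-20]
    cs,_=cv2.findContours(m,cv2.RETR_EXTERNAL,cv2.CHAIN_APPROX_NONE); o=np.zeros_like(m); cv2.drawContours(o,cs,-1,1,-1); return o>0
def fitplate(img,cam,k,uv,yaw,z=0,thr=150):
    return fit({cam:bright(img,uv,thr)},(plate(k)[0],[]),(*back(cam,uv,z)[:2],yaw),z)
E
python3 - <<'E'
from h import *
im=fresh(); np.savez("im.npz",**im)
vis=im["top"].copy()
def out(cam,model,p,z=0):
    pass
for k,uv,suv,y in(("c",(203,209),(268,183),1.7),("b",(197,308),(186,226),1.7),("a",(443,307),(352,410),1.35)):
    for cam,u in(("top",uv),("side",suv)):
        p,s=fitplate(im[cam],cam,k,u,y,thr=150 if cam=="top" else 115); print(k,cam,p.round(4),round(s,3))
        if cam=="top":
            pass
for cam,u in(("top",(493,220)),("side",(483,385))):
    p,s=fit({cam:bright(im[cam],u,185)},BLOCK,(*back(cam,u,.02)[:2],0.0)); print("block",cam,p.round(4),round(s,3))
for cam,u in(("top",(349,210)),("side",(362,270))):
    J,s=fit({cam:bright(im[cam],u,150 if cam=="top" else 115)},JIG,(*back(cam,u,.012)[:2],0.06)); print("jig",cam,J.round(4),round(s,3))
    studs={k:np.array([[sx*SZ[k][1]/1000,yy,.012+.012] for sx in(1,-1)]) for k,yy in(("c",.099),("a",.033),("d",-.033),("b",-.099))}
    if cam=="top": print({k:proj("top",tf(v,*J)).round(1).tolist() for k,v in studs.items()})
E
```

```text
c top [0.5849 0.2716 1.7526] 0.94
c side [0.5863 0.2714 1.749 ] 0.756
b top [0.3854 0.2778 1.7192] 0.923
b side [0.3873 0.2779 1.7167] 0.701Traceback (most recent call last):
  File "<stdin>", line 8, in <module>
  File "h.py", line 48, in fitplate
    return fit({cam:bright(img,uv,thr)},(plate(k)[0],[]),(*back(cam,uv,z)[:2],yaw),z)
  File "h.py", line 38, in fit
    r=minimize(cost,x,method="Nelder-Mead",options=dict(initial_simplex=[x,x+[s,0,0],x+[0,s,0],x+[0,0,s*1.5]],xatol=.05,fatol=1e-4)); x=r.x
    res = _minimize_neldermead(fun, x0, args, callback, bounds=bounds,
                               **options)
    fsim[j] = func(sim[j])
              ~~~~^^^^^^^^
    fx = function(np.copy(x), *(wrapper_args + args))
  File "h.py", line 33, in cost
    r=render(c,model,(p[0]/1e3,p[1]/1e3,p[2]/1e2,z),o,U,w.shape)>0; t+=1-(r&w).sum()/(r|w).sum()
      ~~~~~~^^^^^^^^^^^^^^^^^^^^^^^^^^^^^^^^^^^^^^^^^^^^^^^^^^^^
  File "h.py", line 21, in render
    for b in model[0][1:2]: cv2.fillConvexPoly(lug,cv2.convexHull(f(b)),1,cv2.LINE_8,4)
                                                                  ~^^^
  File "h.py", line 18, in <lambda>
    m=np.zeros(shape,np.uint8); f=lambda P:np.round((proj(cam,tf(P,*pose))-off+.5)*U*16-8).astype(np.int32)
                                                     ~~~~^^^^^^^^^^^^^^^^^
  File "h.py", line 6, in proj
    k=bot.calibration(cam); p=(k["R"]@np.atleast_2d(P).T).T+k["t"]; q=(k["mtx"]@p.T).T; return q[:,:2]/q[:,2:]
ValueError: time passes only in moves, steps and waits
```

```bash
sed -i 's/^SZ=/CAL={c:bot.calibration(c) for c in("top","side")}\nSZ=/; s/k=bot.calibration(cam)/k=CAL[cam]/' h.py
cat > look.py <<'E'
from h import *
im=dict(np.load("im.npz"))
for k,uv,suv,y in(("a",(443,307),(352,410),1.35),):
    for cam,u in(("top",uv),("side",suv)):
        p,s=fitplate(im[cam],cam,k,u,y,thr=150 if cam=="top" else 115); print(k,cam,p.round(4),round(s,3))
for cam,u in(("top",(493,220)),("side",(483,385))):
    p,s=fit({cam:bright(im[cam],u,185)},BLOCK,(*back(cam,u,.02)[:2],0.0)); print("block",cam,p.round(4),round(s,3))
for cam,u in(("top",(349,210)),("side",(362,270))):
    J,s=fit({cam:bright(im[cam],u,150 if cam=="top" else 115)},JIG,(*back(cam,u,.012)[:2],0.06)); print("jig",cam,J.round(4),round(s,3))
    studs={k:np.array([[sx*SZ[k][1]/1000,yy,.012+.012] for sx in(1,-1)]) for k,yy in(("c",.099),("a",.033),("d",-.033),("b",-.099))}
    if cam=="top": print({k:proj("top",tf(v,*J)).round(1).tolist() for k,v in studs.items()})
E
python3 look.py
```

```text
a top [ 0.3874 -0.2106  1.32  ] 0.92
a side [ 0.3884 -0.2108  1.3355] 0.964
block top [ 0.5607 -0.3128 -0.0355] 0.927
block side [ 0.5693 -0.3118 -0.0295] 0.909
jig top [ 0.5759 -0.0247  0.0882] 0.984
{'c': [[297.5, 197.2], [300.7, 234.8]], 'a': [[331.0, 201.2], [333.2, 224.8]], 'd': [[362.8, 188.0], [367.3, 232.3]], 'b': [[396.3, 191.9], [399.6, 222.4]]}
jig side [ 0.5801 -0.0241  0.0859] 0.953
```

```bash
cat >> h.py <<'E'
from scipy.spatial.transform import Rotation as Ro
def tool():
    s=bot.sense(); q=s["ee_rot"]; R=Ro.from_quat([q[1],q[2],q[3],q[0]]).as_matrix(); return s,np.array(s["eef_pos"]),R,np.arctan2(R[1,1],R[0,1])
def plan(*wps):
    s,p,R,psi=tool(); print("now",p.round(4),"psi",round(psi,4),"w",round(s["width"],4),"F",np.round(s["force"],1),"t",round(s["clock"],2),"q6",round(s["qpos"][5],2))
    for x,y,z,a in wps:
        o=R.T@(np.array([x,y,z])-p)/.4; d=(a-psi+np.pi/2)%np.pi-np.pi/2; print((x,y,z,a),"offset",o.round(4).tolist(),"roll",round(-d/(np.pi/4),4),"rows",int(np.ceil(max(np.linalg.norm(o)*.4/.0417,abs(d)/.125))))
E
python3 -c "
from h import *
plan((.386,.278,.12,1.718),(.386,.278,.019,1.718))"
```

```text
now [0.1593 0.5265 0.2055] psi 1.277 w 0.094 F [ 0.2 -0.1 -0. ] t 0.65 q6 -0.1
(0.386, 0.278, 0.12, 1.718) offset [-0.7224, -0.4305, 0.2138] roll -0.5614 rows 9
(0.386, 0.278, 0.019, 1.718) offset [-0.7224, -0.4305, 0.4663] roll -0.5614 rows 10
```

Emit:
step_arm([
  {"offset": [-0.722, -0.43, 0.214], "roll": -0.561, "jaw": -1},
  {"offset": [-0.722, -0.43, 0.214], "roll": -0.561, "jaw": -1},
  {"offset": [-0.722, -0.43, 0.214], "roll": -0.561, "jaw": -1},
  {"offset": [-0.722, -0.43, 0.214], "roll": -0.561, "jaw": -1},
  {"offset": [-0.722, -0.43, 0.214], "roll": -0.561, "jaw": -1},
  {"offset": [-0.722, -0.43, 0.214], "roll": -0.561, "jaw": -1},
  {"offset": [-0.722, -0.43, 0.214], "roll": -0.561, "jaw": -1},
  {"offset": [-0.722, -0.43, 0.214], "roll": -0.561, "jaw": -1},
  {"offset": [-0.722, -0.43, 0.214], "roll": -0.561, "jaw": -1},
  {"offset": [-0.722, -0.43, 0.214], "roll": -0.561, "jaw": -1},
  {"offset": [-0.722, -0.43, 0.214], "roll": -0.561, "jaw": -1},
  {"offset": [-0.722, -0.43, 0.214], "roll": -0.561, "jaw": -1},
])

```text
clock: 1.65
eef_pos: [0.3857, 0.2789, 0.1203]
ee_rot: [0.0, -0.073, 0.997, 0.001]
force: [0.1, 0.8, 0.1]
width: 0.0939
finger_force: 0.0
```

```bash
python3 - <<'E'
from h import *
im=fresh()
cv2.imwrite("pics/x1.png",np.hstack([cv2.resize(im["top"][230:370,110:270],(400,350)),cv2.resize(im["side"][160:300,110:270],(400,350))]))
plan((.386,.278,.0186,1.718))
E
```

```text
now [0.3854 0.2794 0.1206] psi 1.7195 w 0.0941 F [-0.2 -1.3  0.1] t 1.75 q6 -1.21
(0.386, 0.278, 0.0186, 1.718) offset [-0.0007, -0.0039, 0.2549] roll 0.0019 rows 3
```

View pics/x1.png

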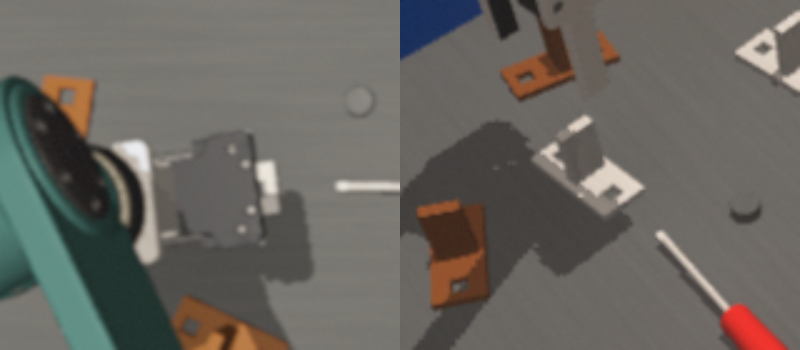

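Emit:
step_arm([
  {"offset": [0, -0.003, 0.1], "roll": 0, "jaw": -1},
  {"offset": [0, -0.003, 0.18], "roll": 0, "jaw": -1},
  {"offset": [0, -0.003, 0.24], "roll": 0, "jaw": -1},
  {"offset": [0, -0.003, 0.254], "roll": 0, "jaw": -1},
  {"offset": [0, -0.003, 0.254], "roll": 0, "jaw": 1},
  {"offset": [0, -0.003, 0.254], "roll": 0, "jaw": 1},
  {"offset": [0, -0.003, 0.254], "roll": 0, "jaw": 1},
  {"offset": [0, -0.003, 0.254], "roll": 0, "jaw": 1},
  {"offset": [0, -0.003, 0.254], "roll": 0, "jaw": 1},
  {"offset": [0, -0.003, 0.254], "roll": 0, "jaw": 1},
  {"offset": [0, -0.003, 0.254], "roll": 0, "jaw": 1},
  {"offset": [0, -0.003, 0.254], "roll": 0, "jaw": 1},
  {"offset": [0, -0.003, 0.254], "roll": 0, "jaw": 1},
  {"offset": [0, -0.003, 0.254], "roll": 0, "jaw": 1},
  {"offset": [0, -0.003, 0.254], "roll": 0, "jaw": 1},
  {"offset": [0, -0.003, 0.254], "roll": 0, "jaw": 1},
], newtons=40)

```text
clock: 3.08
eef_pos: [0.3861, 0.277, 0.0182]
ee_rot: [-0.0, -0.073, 0.997, 0.0]
force: [0.2, 0.5, 0.2]
width: 0.0174
finger_force: 0.0
```

```bash
python3 - <<'E'
from h import *
J=np.array([.575,-.0245,.087]); b=tf(np.array([[0,-.099,0]]),*J)[0]; print(b)
plan((.386,.278,.115,1.718),(.45,.10,.115,.9),(b[0],b[1],.115,.087))
E
```

```text
[ 0.58360214 -0.12312557  0.        ]
now [0.3861 0.277  0.0182] psi 1.7176 w 0.0174 F [0.2 0.5 0.2] t 3.08 q6 -1.21
(0.386, 0.278, 0.115, 1.718) offset [-0.0002, 0.0025, -0.2419] roll -0.0005 rows 3
(0.45, 0.1, 0.115, 0.9) offset [-0.0934, -0.4611, -0.2419] roll 1.041 rows 7
(np.float64(0.5836021388117316), np.float64(-0.12312557076064859), 0.115, 0.087) offset [-0.3422, -1.0618, -0.242] roll -1.9239 rows 13
```

Emit:
step_arm([
  {"offset": [0, 0, 0], "roll": 0, "jaw": 1},
  {"offset": [0, 0, 0], "roll": 0, "jaw": 1},
  {"offset": [0, 0, 0], "roll": 0, "jaw": 1},
  {"offset": [0, 0, 0], "roll": 0, "jaw": 1},
  {"offset": [0, 0, 0], "roll": 0, "jaw": 1},
  {"offset": [0, 0, -0.06], "roll": 0, "jaw": 1},
  {"offset": [0, 0, -0.15], "roll": 0, "jaw": 1},
  {"offset": [0, 0, -0.242], "roll": 0, "jaw": 1},
  {"offset": [0, 0, -0.242], "roll": 0, "jaw": 1},
])

```text
clock: 3.83
eef_pos: [0.3901, 0.2794, 0.1229]
ee_rot: [0.006, -0.073, 0.997, 0.003]
force: [0.6, 0.3, -1.4]
width: 0.0096
finger_force: 40.0
```

Emit:
step_arm([
  {"offset": [-0.093, -0.46, 0], "roll": 1, "jaw": 1},
  {"offset": [-0.093, -0.46, 0], "roll": 1, "jaw": 1},
  {"offset": [-0.093, -0.46, 0], "roll": 1, "jaw": 1},
  {"offset": [-0.093, -0.46, 0], "roll": 1, "jaw": 1},
  {"offset": [-0.093, -0.46, 0], "roll": 1, "jaw": 1},
  {"offset": [-0.093, -0.46, 0], "roll": 1, "jaw": 1},
  {"offset": [-0.093, -0.46, 0], "roll": 1, "jaw": 1},
  {"offset": [-0.093, -0.46, 0], "roll": 1, "jaw": 1},
])

```text
clock: 4.5
eef_pos: [0.4493, 0.0997, 0.1139]
ee_rot: [-0.001, 0.315, 0.949, -0.0]
force: [-0.1, -0.5, -1.4]
width: 0.0098
finger_force: 40.0
```

```bash
python3 - <<'E'
from h import *
plan((.5836,-.1231,.115,.087))
E
```

```text
now [0.4493 0.0997 0.1139] psi 0.9302 w 0.0098 F [-0.1 -0.5 -1.4] t 4.5 q6 -0.84
(0.5836, -0.1231, 0.115, 0.087) offset [-0.6021, -0.246, -0.0035] roll 1.0736 rows 7
```

Emit:
step_arm([
  {"offset": [-0.602, -0.246, -0.003], "roll": 1, "jaw": 1},
  {"offset": [-0.602, -0.246, -0.003], "roll": 1, "jaw": 1},
  {"offset": [-0.602, -0.246, -0.003], "roll": 1, "jaw": 1},
  {"offset": [-0.602, -0.246, -0.003], "roll": 1, "jaw": 1},
  {"offset": [-0.602, -0.246, -0.003], "roll": 1, "jaw": 1},
  {"offset": [-0.602, -0.246, -0.003], "roll": 1, "jaw": 1},
  {"offset": [-0.602, -0.246, -0.003], "roll": 1, "jaw": 1},
  {"offset": [-0.602, -0.246, -0.003], "roll": 1, "jaw": 1},
])

```text
clock: 5.17
eef_pos: [0.5851, -0.1245, 0.1146]
ee_rot: [-0.001, 0.654, 0.756, -0.0]
force: [-0.4, -0.5, -1.7]
width: 0.0098
finger_force: 40.0
```

```bash
python3 - <<'E'
from h import *
plan((.5836,-.1231,.115,.087),(.5836,-.1231,.05,.087))
im=fresh()
cv2.imwrite("pics/x2.png",np.hstack([cv2.resize(im["top"][150:290,310:470],(400,350)),cv2.resize(im["side"][220:360,320:480],(400,350))]))
E
```

```text
now [ 0.5851 -0.1245  0.1146] psi 0.1444 w 0.0098 F [-0.4 -0.5 -1.7] t 5.17 q6 -0.45
(0.5836, -0.1231, 0.115, 0.087) offset [0.004, -0.0032, -0.0009] roll 0.0731 rows 1
(0.5836, -0.1231, 0.05, 0.087) offset [0.004, -0.003, 0.1616] roll 0.0731 rows 2
```

View pics/x2.png

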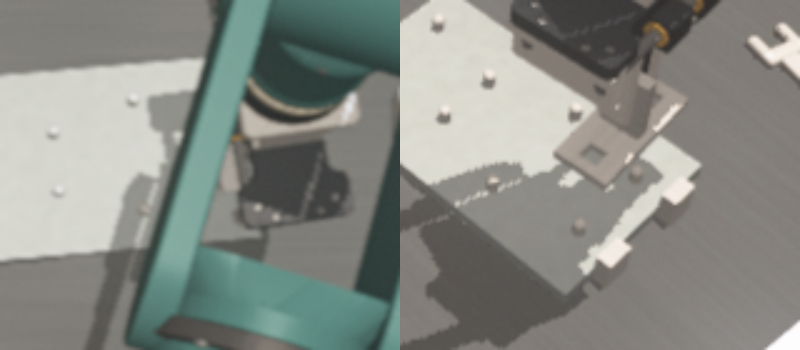

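Emit:
step_arm([
  {"offset": [0.004, -0.003, 0.06], "roll": 0.073, "jaw": 1},
  {"offset": [0.004, -0.003, 0.12], "roll": 0.073, "jaw": 1},
  {"offset": [0.004, -0.003, 0.168], "roll": 0.073, "jaw": 1},
  {"offset": [0.004, -0.003, 0.168], "roll": 0.073, "jaw": 1},
  {"offset": [0.004, -0.003, 0.168], "roll": 0.073, "jaw": 1},
])

```text
clock: 5.68
eef_pos: [0.5814, -0.1184, 0.048]
ee_rot: [-0.002, 0.674, 0.739, -0.001]
force: [-0.4, -0.9, -1.7]
width: 0.0099
finger_force: 40.0
```

```bash
python3 - <<'E'
from h import *
from scipy.optimize import least_squares
im=dict(np.load("im.npz"))
S=np.array([[sx*SZ[k][1]/1000,yy,.0235] for k,yy in(("c",.099),("a",.033),("d",-.033),("b",-.099)) for sx in(1,-1)])
for cam,J in(("top",(.575,-.0245,.087)),("side",(.579,-.024,.087))):
    g=cv2.resize(im[cam],None,fx=4,fy=4,interpolation=cv2.INTER_CUBIC).max(2).astype(np.float32); th=cv2.GaussianBlur(g,(0,0),4)-cv2.GaussianBlur(g,(0,0),14)
    pts=[]
    for u,v in proj(cam,tf(S,*J)):
        U,V=int(u*4+1.5),int(v*4+1.5); w=th[V-14:V+15,U-14:U+15]; w=np.clip(w-.5*w.max(),0,None); yy,xx=np.mgrid[-14:15,-14:15]; pts.append([(U+(w*xx).sum()/w.sum()-1.5)/4,(V+(w*yy).sum()/w.sum()-1.5)/4])
    pts=np.array(pts); r=least_squares(lambda p:(proj(cam,tf(S,*p))-pts).ravel(),J,x_scale=.01); print(cam,r.x.round(4),"resid px",np.abs(r.fun).reshape(-1,2).max(0).round(2)); print(pts.round(1).tolist())
plan()
im=fresh()
cv2.imwrite("pics/x3.png",cv2.resize(im["side"][255:355,360:460],(600,600),interpolation=cv2.INTER_CUBIC))
E
```

```text
top [ 0.5763 -0.0253  0.0855] resid px [0.52 0.21]
[[297.4, 197.1], [300.7, 234.5], [331.5, 200.9], [333.4, 224.5], [363.2, 187.8], [367.7, 232.1], [396.7, 192.0], [400.2, 222.6]]
side [ 0.5757 -0.0265  0.0863] resid px [0.3  0.68]
[[334.8, 225.6], [306.3, 247.2], [355.5, 248.7], [337.7, 262.9], [390.4, 261.9], [356.9, 290.5], [414.7, 287.1], [391.7, 308.2]]
now [ 0.5814 -0.1184  0.048 ] psi 0.0927 w 0.0099 F [-0.4 -0.9 -1.7] t 5.68 q6 -0.39
```

View pics/x3.png

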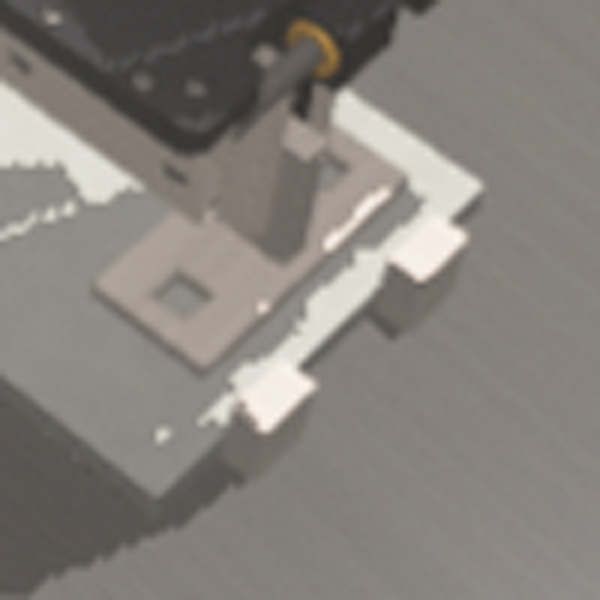

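```bash
python3 - <<'E'
from h import *
h=back("side",(390.1,303.8),.0358); print("near hole",h, "expected from tcp", tf(np.array([[-.031,0,0]]),.5814,-.1184,.0927))
print("stud target",tf(np.array([[-.031,-.099,0],[0,-.099,0]]),.576,-.026,.086))
plan((.5845,-.1246,.03,.086))
E
```

```text
near hole [ 0.55062672 -0.12527648  0.0358    ] expected from tcp [[ 0.5505331  -0.12126959  0.        ]]
stud target [[ 0.55361808 -0.12729684  0.        ]
 [ 0.58450351 -0.12463412  0.        ]]
now [ 0.5838 -0.1198  0.0509] psi 0.0916 w 0.0103 F [ 0.9  0.4 -1.3] t 5.78 q6 -0.39
(0.5845, -0.1246, 0.03, 0.086) offset [-0.0122, 0.0005, 0.0522] roll 0.0071 rows 1
```

Emit:
step_arm([
  {"offset": [0, 0, 0], "roll": 0, "jaw": 1},
  {"offset": [0, 0, 0], "roll": 0, "jaw": 1},
  {"offset": [0, 0, 0], "roll": 0, "jaw": 1},
  {"offset": [0, 0, 0], "roll": 0, "jaw": 1},
])

```text
clock: 6.12
eef_pos: [0.5835, -0.1209, 0.05]
ee_rot: [0.001, 0.675, 0.738, 0.0]
force: [-0.6, -0.8, -2.1]
width: 0.0097
finger_force: 40.0
```

```bash
python3 - <<'E'
from h import *
im=fresh()
cv2.imwrite("pics/x4.png",cv2.resize(im["side"][255:355,360:460],(600,600),interpolation=cv2.INTER_CUBIC))
plan((.5845,-.1246,.03,.086))
g=cv2.cvtColor(im["side"],cv2.COLOR_BGR2GRAY)[290:318,378:403]; print(g[::1])
E
```

```text
now [ 0.5832 -0.1209  0.0495] psi 0.0893 w 0.0097 F [-0.6 -0.1 -1.8] t 6.22 q6 -0.39
(0.5845, -0.1246, 0.03, 0.086) offset [-0.0096, 0.0023, 0.0486] roll 0.0042 rows 1
[[143 142 141 142 141 141 143 142 141 141 143 142 135 126 125 124 128 150
  148 128 123 124 124 123 125]
 [142 141 142 142 141 142 142 142 142 142 150 160 155 141 130 127 133 171
  153 124 122 123 122 124 124]
 [142 141 142 142 143 143 142 141 144 151 159 162 163 160 150 137 145 144
  147 138 126 121 122 124 122]
 [141 140 143 142 142 142 141 146 153 161 162 163 163 161 163 155 156 158
  157 156 146 134 124 124 124]
 [140 142 143 141 141 141 145 153 161 163 163 163 162 163 162 160 159 157
  156 157 159 154 130 119 120]
 [142 142 144 141 142 144 153 162 164 165 163 163 163 161 161 160 157 157
  155 158 159 160 144 136 122]
 [142 143 143 142 144 154 162 164 164 163 162 163 161 160 159 156 156 158
  158 159 157 158 156 156 147]
 [141 142 141 145 156 161 164 164 163 164 162 161 160 160 157 157 157 158
  159 160 159 155 157 158 160]
 [140 142 147 158 163 165 164 163 163 162 163 161 159 157 158 157 158 160
  159 157 157 156 
[... 1308 characters left out ...]
16 131 153 163 162 164 161 161 161 161
  162 163 163 158 141 119 125]
 [142 141 142 140 139 139 138 129 118 111 128 146 160 161 162 160 162 162
  165 163 157 140 118 124 135]
 [142 141 142 141 140 139 138 139 133 123 111 120 142 154 160 163 164 166
  164 155 138 117 123 135 138]
 [142 142 142 142 141 140 138 139 139 136 126 114 115 128 151 163 165 165
  157 135 115 122 135 139 138]
 [141 142 142 142 141 142 140 138 138 139 142 130 119 110 127 151 162 156
  134 116 123 135 138 138 166]
 [141 141 142 143 142 141 139 137 140 139 139 140 134 123 113 121 142 133
  117 123 135 139 139 165 211]
 [140 141 141 141 141 141 141 140 140 139 139 140 141 136 123 112 114 112
  123 137 138 139 165 209 221]]
```

```bash
python3 - <<'E'
from h import *
print(back("side",(390.6,304.1),.0373))
E
```

```text
[ 0.54997847 -0.12687331  0.0373    ]
```

Emit:
step_arm([
  {"offset": [-0.0055, 0.0058, 0.01], "roll": 0.004, "jaw": 1},
  {"offset": [-0.0055, 0.0058, 0.014], "roll": 0.004, "jaw": 1},
  {"offset": [-0.0055, 0.0058, 0.018], "roll": 0.004, "jaw": 1},
  {"offset": [-0.0055, 0.0058, 0.022], "roll": 0.004, "jaw": 1},
  {"offset": [-0.0055, 0.0058, 0.026], "roll": 0.004, "jaw": 1},
  {"offset": [-0.0055, 0.0058, 0.03], "roll": 0.004, "jaw": 1},
  {"offset": [-0.0055, 0.0058, 0.03], "roll": 0.004, "jaw": 1},
  {"offset": [-0.0055, 0.0058, 0.03], "roll": 0.004, "jaw": 1},
])

```text
clock: 6.88
eef_pos: [0.5855, -0.1226, 0.0369]
ee_rot: [-0.0, 0.676, 0.737, -0.0]
force: [0.3, 0.8, -1.4]
width: 0.0099
finger_force: 40.0
```

```bash
python3 - <<'E'
from h import *
plan((.5845,-.1246,.03,.086)); print(bot.sense()["wrist_torque"])
E
```

```text
now [ 0.5855 -0.1226  0.0369] psi 0.0864 w 0.0099 F [ 0.3  0.8 -1.4] t 6.88 q6 -0.39
(0.5845, -0.1246, 0.03, 0.086) offset [-0.0048, -0.0028, 0.0172] roll 0.0005 rows 1
[-0.05660593  0.06828892 -0.00817952]
```

Emit:
step_arm([
  {"offset": [0, 0, 0.005], "roll": 0, "jaw": 1},
  {"offset": [0, 0, 0.009], "roll": 0, "jaw": 1},
  {"offset": [0, 0, 0.013], "roll": 0, "jaw": 1},
  {"offset": [0, 0, 0.017], "roll": 0, "jaw": 1},
  {"offset": [0, 0, 0.019], "roll": 0, "jaw": 1},
  {"offset": [0, 0, 0.019], "roll": 0, "jaw": 1},
  {"offset": [0, 0, 0.019], "roll": 0, "jaw": 1},
])

```text
clock: 7.47
eef_pos: [0.5858, -0.1228, 0.0302]
ee_rot: [0.0, 0.676, 0.737, 0.0]
force: [-1.3, 0.5, 3.2]
width: 0.0099
finger_force: 4.0
```

Emit:
step_arm([
  {"offset": [0, 0, -0.002], "roll": 0, "jaw": -0.4},
  {"offset": [0, 0, -0.002], "roll": 0, "jaw": -0.4},
  {"offset": [0, 0, -0.002], "roll": 0, "jaw": -0.4},
  {"offset": [0, 0, -0.002], "roll": 0, "jaw": -0.4},
  {"offset": [0, 0, -0.002], "roll": 0, "jaw": -0.4},
  {"offset": [0, 0, -0.002], "roll": 0, "jaw": -0.4},
  {"offset": [0, 0, -0.08], "roll": 0, "jaw": -1},
  {"offset": [0, 0, -0.17], "roll": 0, "jaw": -1},
  {"offset": [0, 0, -0.25], "roll": 0, "jaw": -1},
  {"offset": [0, 0.0, -0.25], "roll": 0, "jaw": -1},
])

```text
clock: 8.3
eef_pos: [0.5898, -0.1239, 0.1383]
ee_rot: [0.007, 0.676, 0.737, 0.003]
force: [1.4, -0.2, 0.9]
width: 0.0732
finger_force: 0.0
```

```bash
cat > chk.py <<'E'
from h import *
import sys
im=fresh(); cv2.imwrite(sys.argv[1],np.hstack([cv2.resize(im["top"][150:290,260:440],(400,311)),cv2.resize(im["side"][215:355,280:460],(400,311))]))
for k,uv,suv,y in(("c",(203,209),(268,183),1.7),("a",(443,307),(352,410),1.35)):
    for cam,u in(("top",uv),("side",suv)):
        try: p,s=fitplate(im[cam],cam,k,u,y,thr=150 if cam=="top" else 115); print(k,cam,p.round(4),round(s,3))
        except Exception as e: print(k,cam,"none")
plan((.585,.2715,.115,1.751))
E
python3 chk.py pics/x5.png
```

```text
c top [0.5853 0.2714 1.7584] 0.919
c side [0.1365 0.1275 3.7485] 0.011
a top [ 0.3817 -0.2084  1.4264] 0.049
a side [ 0.3724 -0.2965  2.4423] 0.011
now [ 0.5868 -0.1231  0.1317] psi 0.0863 w 0.0811 F [ 0.3 -0.1 -0.6] t 8.4 q6 -0.39
(0.585, 0.2715, 0.115, 1.751) offset [0.9832, 0.0804, 0.0405] roll 1.8805 rows 12
```

View pics/x5.png

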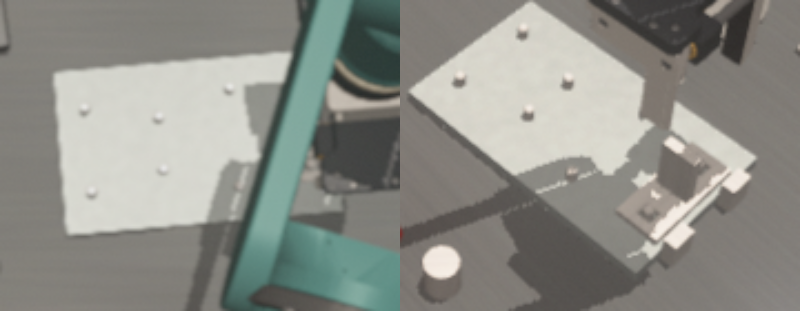

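Emit:
step_arm([
  {"offset": [0.45, -0.4, 0], "roll": -1, "jaw": -1},
  {"offset": [0.45, -0.4, 0], "roll": -1, "jaw": -1},
  {"offset": [0.45, -0.4, 0], "roll": -1, "jaw": -1},
  {"offset": [0.45, -0.4, 0], "roll": -1, "jaw": -1},
  {"offset": [0.45, -0.4, 0], "roll": -1, "jaw": -1},
  {"offset": [0.45, -0.4, 0], "roll": -1, "jaw": -1},
  {"offset": [0.45, -0.4, 0], "roll": -1, "jaw": -1},
  {"offset": [0.45, -0.4, 0], "roll": -1, "jaw": -1},
])

```text
clock: 9.07
eef_pos: [0.4084, 0.0439, 0.1276]
ee_rot: [-0.001, 0.341, 0.94, -0.0]
force: [1.4, 0.2, 0.6]
width: 0.0941
finger_force: 0.0
```

```bash
python3 chk.py pics/x6.png; python3 -c "
from h import *
for c in('top','side'):
  for r in bot.regions_of(c,'plate_a'): print(c,r['bbox'],r['score'])
plan((.3877,-.2107,.12,1.325))"
```

```text
c top [0.5851 0.2714 1.7544] 0.937
c side [ 0.4652 -0.3129  1.5769] 0.025
a top [ 0.3871 -0.2112  1.323 ] 0.911
a side [ 0.3619 -0.2052  1.7344] 0.018
now [0.41   0.0428 0.1282] psi 0.8708 w 0.0942 F [-0.2  0.5 -0.1] t 9.17 q6 -0.9
(0.585, 0.2715, 0.115, 1.751) offset [0.0337, 0.7192, 0.032] roll -1.1207 rows 8
top [181.4, 196.4, 230.9, 226.4] 0.94
top [174.3, 345.3, 225.6, 385.4] 0.76
top [423.4, 292.6, 463.1, 322.2] 0.7
top [118.4, 262.1, 152.4, 309.1] 0.67
top [386.8, 185.2, 410.0, 230.3] 0.66
side [149.8, 162.6, 195.5, 200.1] 0.86
side [113.7, 240.8, 144.8, 283.9] 0.82
side [389.9, 307.0, 389.3, 314.2] 0.74
side [329.1, 388.3, 376.0, 443.1] 0.73
side [271.5, 182.8, 290.8, 203.3] 0.72
side [376.2, 278.0, 426.1, 325.2] 0.62
now [0.4107 0.0424 0.1286] psi 0.8699 w 0.094 F [-0.1  0.5 -0.5] t 9.27 q6 -0.9
(0.3877, -0.2107, 0.12, 1.325) offset [-0.364, -0.5206, 0.0217] roll -0.5794 rows 7
```

Emit:
step_arm([
  {"offset": [-0.364, -0.5205, 0], "roll": -0.579, "jaw": -1},
  {"offset": [-0.364, -0.5205, 0], "roll": -0.579, "jaw": -1},
  {"offset": [-0.364, -0.5205, 0], "roll": -0.579, "jaw": -1},
  {"offset": [-0.364, -0.5205, 0], "roll": -0.579, "jaw": -1},
  {"offset": [-0.364, -0.5205, 0], "roll": -0.579, "jaw": -1},
  {"offset": [-0.364, -0.5205, 0], "roll": -0.579, "jaw": -1},
  {"offset": [-0.364, -0.5205, 0], "roll": -0.579, "jaw": -1},
  {"offset": [-0.364, -0.5205, 0], "roll": -0.579, "jaw": -1},
  {"offset": [-0.364, -0.5205, 0], "roll": -0.579, "jaw": -1},
])

```text
clock: 10.02
eef_pos: [0.3876, -0.2124, 0.1287]
ee_rot: [-0.001, 0.125, 0.992, 0.001]
force: [0.1, 0.6, -0.0]
width: 0.094
finger_force: 0.0
```

```bash
python3 -c "
from h import *
plan((.3877,-.2109,.0186,1.324))"
```

```text
now [ 0.3876 -0.2124  0.1287] psi 1.3204 w 0.094 F [ 0.1  0.6 -0. ] t 10.02 q6 -1.95
(0.3877, -0.2109, 0.0186, 1.324) offset [0.0003, 0.0034, 0.2753] roll -0.0045 rows 3
```

Emit:
step_arm([
  {"offset": [0, 0.002, 0.1], "roll": -0.004, "jaw": -1},
  {"offset": [0, 0.002, 0.19], "roll": -0.004, "jaw": -1},
  {"offset": [0, 0.002, 0.25], "roll": -0.004, "jaw": -1},
  {"offset": [0, 0.002, 0.275], "roll": -0.004, "jaw": -1},
  {"offset": [0, 0.002, 0.275], "roll": -0.004, "jaw": 1},
  {"offset": [0, 0.002, 0.275], "roll": -0.004, "jaw": 1},
  {"offset": [0, 0.002, 0.275], "roll": -0.004, "jaw": 1},
  {"offset": [0, 0.002, 0.275], "roll": -0.004, "jaw": 1},
  {"offset": [0, 0.002, 0.275], "roll": -0.004, "jaw": 1},
  {"offset": [0, 0.002, 0.275], "roll": -0.004, "jaw": 1},
  {"offset": [0, 0.002, 0.275], "roll": -0.004, "jaw": 1},
  {"offset": [0, 0.002, 0.275], "roll": -0.004, "jaw": 1},
  {"offset": [0, 0.002, 0.275], "roll": -0.004, "jaw": 1},
  {"offset": [0, 0.002, 0.275], "roll": -0.004, "jaw": 1},
  {"offset": [0, 0.002, 0.275], "roll": -0.004, "jaw": 1},
  {"offset": [0, 0.002, 0.275], "roll": -0.004, "jaw": 1},
  {"offset": [0, 0.002, 0.275], "roll": -0.004, "jaw": 1},
  {"offset": [0, 0.002, 0.275], "roll": -0.004, "jaw": 1},
  {"offset": [0, 0.002, 0.275], "roll": -0.004, "jaw": 1},
  {"offset": [0, 0.002, 0.275], "roll": -0.004, "jaw": 1},
], newtons=45)

```text
clock: 11.68
eef_pos: [0.3883, -0.2095, 0.0194]
ee_rot: [-0.0, 0.12, 0.993, -0.0]
force: [0.3, -0.7, 0.4]
width: 0.0096
finger_force: 45.0
```

```bash
python3 -c "
from h import *
plan((.45,-.15,.115,.75))"
```

```text
now [ 0.3883 -0.2095  0.0194] psi 1.3296 w 0.0096 F [ 0.3 -0.7  0.4] t 11.68 q6 -1.95
(0.45, -0.15, 0.115, 0.75) offset [-0.1143, 0.1814, -0.239] roll 0.7379 rows 5
```

Emit:
step_arm([
  {"offset": [0, 0, -0.08], "roll": 0, "jaw": 1},
  {"offset": [0, 0, -0.16], "roll": 0, "jaw": 1},
  {"offset": [0, 0, -0.24], "roll": 0, "jaw": 1},
  {"offset": [-0.114, 0.181, -0.24], "roll": 0.8, "jaw": 1},
  {"offset": [-0.114, 0.181, -0.24], "roll": 0.8, "jaw": 1},
  {"offset": [-0.114, 0.181, -0.24], "roll": 0.8, "jaw": 1},
  {"offset": [-0.114, 0.181, -0.24], "roll": 0.8, "jaw": 1},
  {"offset": [-0.114, 0.181, -0.24], "roll": 0.8, "jaw": 1},
  {"offset": [-0.114, 0.181, -0.24], "roll": 0.8, "jaw": 1},
  {"offset": [-0.114, 0.181, -0.24], "roll": 0.8, "jaw": 1},
])

```text
clock: 12.52
eef_pos: [0.4496, -0.1495, 0.1148]
ee_rot: [-0.001, 0.421, 0.907, 0.0]
force: [0.3, 0.4, -1.7]
width: 0.0097
finger_force: 45.0
```

```bash
python3 -c "
from h import *
plan((.5735,.0075,.115,.086))"
```

```text
now [ 0.4496 -0.1495  0.1148] psi 0.7013 w 0.0097 F [ 0.3  0.4 -1.7] t 12.52 q6 -1.14
(0.5735, 0.0075, 0.115, 0.086) offset [0.1001, 0.4899, -0.0006] roll 0.7834 rows 5
```

Move over the row, settle, then descend to just above the studs.

Emit:
step_arm([
  {"offset": [0.1, 0.49, 0], "roll": 0.783, "jaw": 1},
  {"offset": [0.1, 0.49, 0], "roll": 0.783, "jaw": 1},
  {"offset": [0.1, 0.49, 0], "roll": 0.783, "jaw": 1},
  {"offset": [0.1, 0.49, 0], "roll": 0.783, "jaw": 1},
  {"offset": [0.1, 0.49, 0], "roll": 0.783, "jaw": 1},
  {"offset": [0.1, 0.49, 0], "roll": 0.783, "jaw": 1},
  {"offset": [0.1, 0.49, 0], "roll": 0.783, "jaw": 1},
  {"offset": [0.1, 0.49, 0.08], "roll": 0.783, "jaw": 1},
  {"offset": [0.1, 0.49, 0.15], "roll": 0.783, "jaw": 1},
  {"offset": [0.1, 0.49, 0.165], "roll": 0.783, "jaw": 1},
  {"offset": [0.1, 0.49, 0.165], "roll": 0.783, "jaw": 1},
  {"offset": [0.1, 0.49, 0.165], "roll": 0.783, "jaw": 1},
  {"offset": [0.1, 0.49, 0.165], "roll": 0.783, "jaw": 1},
  {"offset": [0.1, 0.49, 0.165], "roll": 0.783, "jaw": 1},
])

```text
clock: 13.68
eef_pos: [0.5752, 0.0065, 0.0519]
ee_rot: [0.002, 0.676, 0.737, 0.001]
force: [-0.2, -0.6, -2.0]
width: 0.0095
finger_force: 45.0
```

```bash
cat > seehole.py <<'E'
from h import *
import sys
k=sys.argv[1]; h=SZ[k][1]/1000; zg=float(sys.argv[2])
yy={"c":.099,"a":.033,"b":-.099}[k]
im=fresh(); s,p,R,psi=tool(); zt=p[2]-zg+.006
near=tf(np.array([[-h,0,0]]),p[0],p[1],psi)[0]; near[2]=zt
u,v=proj("side",near)[0]; U,V=int(u),int(v)
g=cv2.cvtColor(im["side"],cv2.COLOR_BGR2GRAY)
c=cv2.resize(im["side"][V-40:V+40,U-50:U+50],None,fx=7,fy=7,interpolation=cv2.INTER_CUBIC); cv2.circle(c,(int((u-U+50.5)*7),int((v-V+40.5)*7)),3,(0,0,255),-1); cv2.imwrite(sys.argv[3],c)
w=g[V-9:V+10,U-9:U+10]; print("pred px",u.round(1),v.round(1)); print(w)
J=(.5757,-.0265,.0863); print("near stud, side frame",tf(np.array([[-h,yy,0]]),*J)[0].round(4),"pred hole",near.round(4))
plan((*tf(np.array([[0,yy,0]]),.576,-.026,.086)[0][:2],.03,.086))
E
python3 seehole.py a .0194 pics/x7.png
```

```text
pred px 338.5 257.0
[[194 152 132 130 132 132 134 139 149 153 154 143 122 113 116 118 123 119
  118]
 [153 131 132 131 132 136 144 152 155 155 156 155 142 119 110 114 122 120
  117]
 [133 131 133 131 135 144 153 156 155 155 156 155 155 142 124 114 116 117
  117]
 [132 132 133 140 146 153 155 155 157 157 155 155 157 157 151 137 123 112
  109]
 [132 135 142 152 154 155 156 157 157 154 156 156 157 156 156 155 144 119
  105]
 [135 145 153 154 154 156 157 155 156 156 155 156 156 156 154 154 152 139
  117]
 [146 155 155 155 158 157 157 155 155 155 154 155 158 155 153 152 153 153
  140]
 [154 155 156 159 158 156 156 155 153 147 143 150 154 153 152 153 153 153
  152]
 [156 157 159 158 157 155 154 148 138 124 117 130 143 151 154 154 153 153
  152]
 [158 157 157 156 156 153 141 129 113 112 114 109 119 137 150 153 153 153
  155]
 [158 156 157 157 157 148 128 113 115 126 128 120 109 115 132 146 154 157
  158]
 [154 157 157 157 156 151 129 120 129 131 132 134 124 114 124 147 156 155
  156]
 [136 149 154 158 157 155 145 137 133 132 131 132 134 137 150 158 157 156
  155]
 [112 125 144 155 157 156 156 149 141 133 132 135 144 153 157 157 155 154
  156]
 [117 108 116 138 152 155 156 156 153 141 137 143 155 157 157 155 155 156
  158]
 [128 118 110 115 135 149 154 155 153 151 151 155 157 156 156 157 156 157
  159]
 [132 131 124 113 111 124 143 152 152 155 158 157 156 157 155 157 158 160
  150]
 [131 130 132 126 116 107 120 139 151 158 156 156 154 156 158 159 153 143
  126]
 [131 131 132 133 128 116 106 117 137 150 154 155 156 158 159 153 132 111
  115]]
near stud, side frame [0.5489 0.0043 0.    ] pred hole [0.551  0.0046 0.0379]
now [0.5749 0.0067 0.0513] psi 0.0863 w 0.0098 F [-0.2 -0.1 -1.5] t 13.78 q6 -0.17
(np.float64(0.5731654970145534), np.float64(0.006878041195081789), 0.03, 0.086) offset [0.0008, -0.0045, 0.0533] roll 0.0004 rows 1
```

View pics/x7.png

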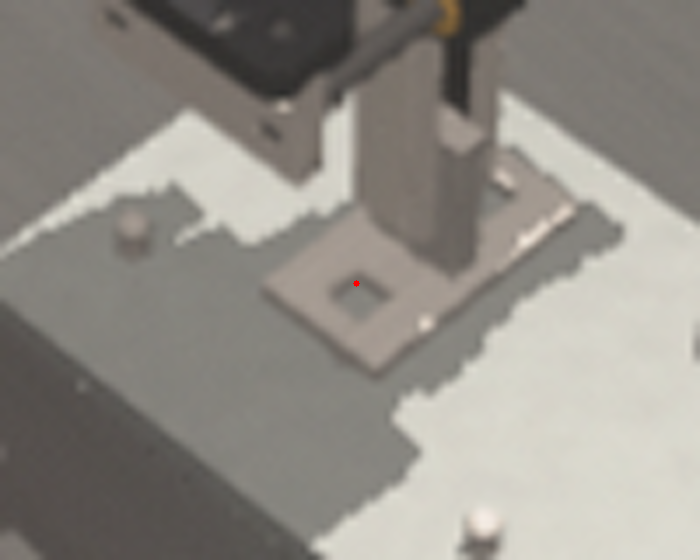

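```bash
python3 -c "
from h import *
print(back('side',(339.1,259.0),.0379))"
```

```text
[5.48805136e-01 5.15369262e-04 3.79000000e-02]
```

Emit:
step_arm([
  {"offset": [0.006, -0.0007, 0.01], "roll": 0, "jaw": 1},
  {"offset": [0.006, -0.0007, 0.015], "roll": 0, "jaw": 1},
  {"offset": [0.006, -0.0007, 0.02], "roll": 0, "jaw": 1},
  {"offset": [0.006, -0.0007, 0.025], "roll": 0, "jaw": 1},
  {"offset": [0.006, -0.0007, 0.03], "roll": 0, "jaw": 1},
  {"offset": [0.006, -0.0007, 0.034], "roll": 0, "jaw": 1},
  {"offset": [0.006, -0.0007, 0.034], "roll": 0, "jaw": 1},
])

```text
clock: 14.37
eef_pos: [0.5729, 0.0094, 0.0352]
ee_rot: [-0.0, 0.676, 0.737, -0.0]
force: [0.3, -0.2, -1.7]
width: 0.0102
finger_force: 45.0
```

Emit:
step_arm([
  {"offset": [0, 0, 0.004], "roll": 0, "jaw": 1},
  {"offset": [0, 0, 0.008], "roll": 0, "jaw": 1},
  {"offset": [0, 0, 0.011], "roll": 0, "jaw": 1},
  {"offset": [0, 0, 0.013], "roll": 0, "jaw": 1},
  {"offset": [0, 0, 0.013], "roll": 0, "jaw": 1},
  {"offset": [0, 0, 0.013], "roll": 0, "jaw": 1},
])

```text
clock: 14.87
eef_pos: [0.5735, 0.0093, 0.0314]
ee_rot: [0.0, 0.676, 0.737, 0.0]
force: [-1.5, 0.5, 3.7]
width: 0.01
finger_force: 45.0
```

Emit:
step_arm([
  {"offset": [0, 0, -0.002], "roll": 0, "jaw": -0.4},
  {"offset": [0, 0, -0.002], "roll": 0, "jaw": -0.4},
  {"offset": [0, 0, -0.002], "roll": 0, "jaw": -0.4},
  {"offset": [0, 0, -0.002], "roll": 0, "jaw": -0.4},
  {"offset": [0, 0, -0.002], "roll": 0, "jaw": -0.4},
  {"offset": [0, 0, -0.002], "roll": 0, "jaw": -0.4},
  {"offset": [0, 0, -0.08], "roll": 0, "jaw": -1},
  {"offset": [0, 0, -0.17], "roll": 0, "jaw": -1},
  {"offset": [0, 0, -0.25], "roll": 0, "jaw": -1},
  {"offset": [0.3, -0.2, -0.25], "roll": 1, "jaw": -1},
  {"offset": [0.3, -0.2, -0.25], "roll": 1, "jaw": -1},
  {"offset": [0.3, -0.2, -0.25], "roll": 1, "jaw": -1},
  {"offset": [0.3, -0.2, -0.25], "roll": 1, "jaw": -1},
  {"offset": [0.3, -0.2, -0.25], "roll": 1, "jaw": -1},
  {"offset": [0.3, -0.2, -0.25], "roll": 1, "jaw": -1},
  {"offset": [0.3, -0.2, -0.25], "roll": 1, "jaw": -1},
])

```text
clock: 16.2
eef_pos: [0.4829, 0.1226, 0.1309]
ee_rot: [0.0, 0.907, 0.421, 0.0]
force: [0.1, 0.5, -0.1]
width: 0.0944
finger_force: 0.0
```

```bash
python3 chk.py pics/x8.png; python3 -c "
from h import *
plan((.5853,.2715,.12,1.753))"
```

```text
c top none
c side [0.5863 0.2719 1.7549] 0.75
a top none
a side [ 0.3983 -0.2103  1.3605] 0.007
now [0.4832 0.1222 0.1307] psi -0.6983 w 0.0942 F [ 0.6 -0.5  0.1] t 16.3 q6 0.83
(0.585, 0.2715, 0.115, 1.751) offset [0.4495, -0.0449, 0.0395] roll 0.8815 rows 6
now [0.4832 0.1222 0.1307] psi -0.6983 w 0.0942 F [ 0.6 -0.5  0.1] t 16.3 q6 0.83
(0.5853, 0.2715, 0.12, 1.753) offset [0.45, -0.0443, 0.027] roll 0.8789 rows 6
```

View pics/x8.png

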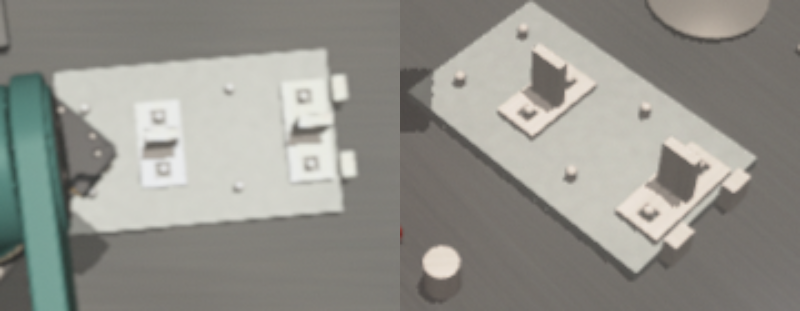

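Emit:
step_arm([
  {"offset": [0.45, -0.0443, 0], "roll": 0.879, "jaw": -1},
  {"offset": [0.45, -0.0443, 0], "roll": 0.879, "jaw": -1},
  {"offset": [0.45, -0.0443, 0], "roll": 0.879, "jaw": -1},
  {"offset": [0.45, -0.0443, 0], "roll": 0.879, "jaw": -1},
  {"offset": [0.45, -0.0443, 0], "roll": 0.879, "jaw": -1},
  {"offset": [0.45, -0.0443, 0], "roll": 0.879, "jaw": -1},
  {"offset": [0.45, -0.0443, 0], "roll": 0.879, "jaw": -1},
  {"offset": [0.45, -0.0443, 0], "roll": 0.879, "jaw": -1},
  {"offset": [0.45, -0.0443, 0], "roll": 0.879, "jaw": -1},
  {"offset": [0.45, -0.0443, 0], "roll": 0.879, "jaw": -1},
  {"offset": [0.45, -0.0443, 0], "roll": 0.879, "jaw": -1},
])

```text
clock: 17.22
eef_pos: [0.5855, 0.2706, 0.1311]
ee_rot: [-0.0, 0.996, 0.091, 0.0]
force: [0.5, 0.2, -0.0]
width: 0.0938
finger_force: 0.0
```

```bash
python3 -c "
from h import *
plan((.5853,.2715,.0186,1.753))"
```

```text
now [0.5855 0.2706 0.1311] psi -1.3894 w 0.0938 F [ 0.5  0.2 -0. ] t 17.22 q6 1.73
(0.5853, 0.2715, 0.0186, 1.753) offset [-0.0001, -0.0023, 0.2813] roll -0.001 rows 3
```

Emit:
step_arm([
  {"offset": [0, -0.002, 0.1], "roll": 0, "jaw": -1},
  {"offset": [0, -0.002, 0.19], "roll": 0, "jaw": -1},
  {"offset": [0, -0.002, 0.25], "roll": 0, "jaw": -1},
  {"offset": [0, -0.002, 0.281], "roll": 0, "jaw": -1},
  {"offset": [0, -0.002, 0.281], "roll": 0, "jaw": 1},
  {"offset": [0, -0.002, 0.281], "roll": 0, "jaw": 1},
  {"offset": [0, -0.002, 0.281], "roll": 0, "jaw": 1},
  {"offset": [0, -0.002, 0.281], "roll": 0, "jaw": 1},
  {"offset": [0, -0.002, 0.281], "roll": 0, "jaw": 1},
  {"offset": [0, -0.002, 0.281], "roll": 0, "jaw": 1},
  {"offset": [0, -0.002, 0.281], "roll": 0, "jaw": 1},
  {"offset": [0, -0.002, 0.281], "roll": 0, "jaw": 1},
  {"offset": [0, -0.002, 0.281], "roll": 0, "jaw": 1},
  {"offset": [0, -0.002, 0.281], "roll": 0, "jaw": 1},
  {"offset": [0, -0.002, 0.281], "roll": 0, "jaw": 1},
  {"offset": [0, -0.002, 0.281], "roll": 0, "jaw": 1},
  {"offset": [0, -0.002, 0.281], "roll": 0, "jaw": 1},
  {"offset": [0, -0.002, 0.281], "roll": 0, "jaw": 1},
  {"offset": [0, -0.002, 0.281], "roll": 0, "jaw": 1},
  {"offset": [0, -0.002, 0.281], "roll": 0, "jaw": 1},
])

```text
clock: 18.88
eef_pos: [0.5854, 0.2718, 0.0182]
ee_rot: [0.0, 0.996, 0.09, -0.0]
force: [-0.8, -1.2, -0.9]
width: 0.0097
finger_force: 45.0
```

```bash
python3 -c "
from h import *
plan((.575,.2,.115,-.65))"
```

```text
now [0.5854 0.2718 0.0182] psi -1.3896 w 0.0097 F [-0.8 -1.2 -0.9] t 18.88 q6 1.74
(0.575, 0.2, 0.115, -0.65) offset [-0.0579, 0.1718, -0.242] roll -0.9417 rows 6
```

Emit:
step_arm([
  {"offset": [0, 0, -0.08], "roll": 0, "jaw": 1},
  {"offset": [0, 0, -0.16], "roll": 0, "jaw": 1},
  {"offset": [0, 0, -0.242], "roll": 0, "jaw": 1},
  {"offset": [-0.058, 0.172, -0.242], "roll": -0.942, "jaw": 1},
  {"offset": [-0.058, 0.172, -0.242], "roll": -0.942, "jaw": 1},
  {"offset": [-0.058, 0.172, -0.242], "roll": -0.942, "jaw": 1},
  {"offset": [-0.058, 0.172, -0.242], "roll": -0.942, "jaw": 1},
  {"offset": [-0.058, 0.172, -0.242], "roll": -0.942, "jaw": 1},
  {"offset": [-0.058, 0.172, -0.242], "roll": -0.942, "jaw": 1},
  {"offset": [-0.058, 0.172, -0.242], "roll": -0.942, "jaw": 1},
  {"offset": [-0.058, 0.172, -0.242], "roll": -0.942, "jaw": 1},
])

```text
clock: 19.8
eef_pos: [0.5747, 0.2002, 0.1145]
ee_rot: [-0.0, 0.896, 0.443, -0.0]
force: [0.0, -0.3, -1.1]
width: 0.0094
finger_force: 45.0
```

```bash
python3 -c "
from h import *
plan((.5683,.0746,.115,.086))"
```

```text
now [0.5747 0.2002 0.1145] psi -0.6525 w 0.0094 F [ 0.  -0.3 -1.1] t 19.8 q6 0.89
(0.5683, 0.0746, 0.115, 0.086) offset [-0.2591, 0.178, -0.0012] roll -0.9403 rows 6
```

Emit:
step_arm([
  {"offset": [-0.259, 0.178, 0], "roll": -0.94, "jaw": 1},
  {"offset": [-0.259, 0.178, 0], "roll": -0.94, "jaw": 1},
  {"offset": [-0.259, 0.178, 0], "roll": -0.94, "jaw": 1},
  {"offset": [-0.259, 0.178, 0], "roll": -0.94, "jaw": 1},
  {"offset": [-0.259, 0.178, 0], "roll": -0.94, "jaw": 1},
  {"offset": [-0.259, 0.178, 0], "roll": -0.94, "jaw": 1},
  {"offset": [-0.259, 0.178, 0], "roll": -0.94, "jaw": 1},
  {"offset": [-0.259, 0.178, 0], "roll": -0.94, "jaw": 1},
  {"offset": [-0.259, 0.178, 0.08], "roll": -0.94, "jaw": 1},
  {"offset": [-0.259, 0.178, 0.15], "roll": -0.94, "jaw": 1},
  {"offset": [-0.259, 0.178, 0.162], "roll": -0.94, "jaw": 1},
  {"offset": [-0.259, 0.178, 0.162], "roll": -0.94, "jaw": 1},
  {"offset": [-0.259, 0.178, 0.162], "roll": -0.94, "jaw": 1},
  {"offset": [-0.259, 0.178, 0.162], "roll": -0.94, "jaw": 1},
])

```text
clock: 20.97
eef_pos: [0.5706, 0.0748, 0.0525]
ee_rot: [0.001, 0.675, 0.738, 0.001]
force: [0.5, -0.2, -2.3]
width: 0.0095
finger_force: 45.0
```

```bash
python3 seehole.py c .0182 pics/x9.png
```

```text
pred px 307.0 239.8
[[115 115 115 113 114 116 116 116 121 134 143 147 144 144 144 143 144 142
  143]
 [114 114 113 115 115 115 119 125 134 144 145 146 144 144 144 143 143 142
  143]
 [114 115 114 117 115 120 130 138 144 146 146 143 145 143 143 143 144 144
  144]
 [115 115 115 115 119 133 143 146 146 145 145 145 145 143 143 143 144 145
  147]
 [116 115 118 125 135 142 147 146 145 145 144 145 144 144 144 144 146 147
  147]
 [113 119 129 142 147 145 144 145 144 145 145 144 143 142 145 146 147 145
  145]
 [119 133 144 147 146 145 145 144 144 143 143 145 144 146 146 147 147 145
  145]
 [135 145 146 145 145 145 145 145 142 137 136 141 146 146 147 145 146 146
  147]
 [145 146 145 145 144 145 143 143 134 120 115 132 141 147 146 146 145 145
  146]
 [146 146 144 145 144 142 141 133 116 103  99 112 126 140 145 146 146 146
  145]
 [146 145 147 145 143 134 125 113 103 111 115 105 103 122 134 143 147 145
  145]
 [143 145 145 145 142 130 110 103 114 124 127 121 110 105 124 142 146 145
  143]
 [129 142 144 146 147 138 125 122 126 128 128 128 125 125 141 147 145 144
  142]
 [106 126 139 146 148 147 138 135 130 127 126 128 137 143 144 145 145 144
  143]
 [ 89 100 117 136 146 146 146 146 141 133 134 137 142 146 143 144 142 144
  146]
 [100 105 101 115 134 143 147 148 148 145 146 146 146 144 144 144 145 145
  140]
 [120 123 117 105 108 129 144 148 146 146 145 146 145 142 143 144 146 141
  121]
 [126 126 126 117 105 104 124 137 144 146 145 143 145 143 145 143 137 120
  103]
 [127 125 127 126 121 109  99 115 131 143 144 144 144 145 141 126 111 104
  109]]
near stud, side frame [0.5293 0.0689 0.    ] pred hole [0.5328 0.0714 0.0404]
now [0.5706 0.0747 0.0526] psi 0.0883 w 0.0097 F [-0.5  0.  -2.8] t 21.07 q6 -0.06
(np.float64(0.5674964910436604), np.float64(0.07263412358524536), 0.03, 0.086) offset [-0.0045, -0.0085, 0.0565] roll 0.0029 rows 1
```

View pics/x9.png

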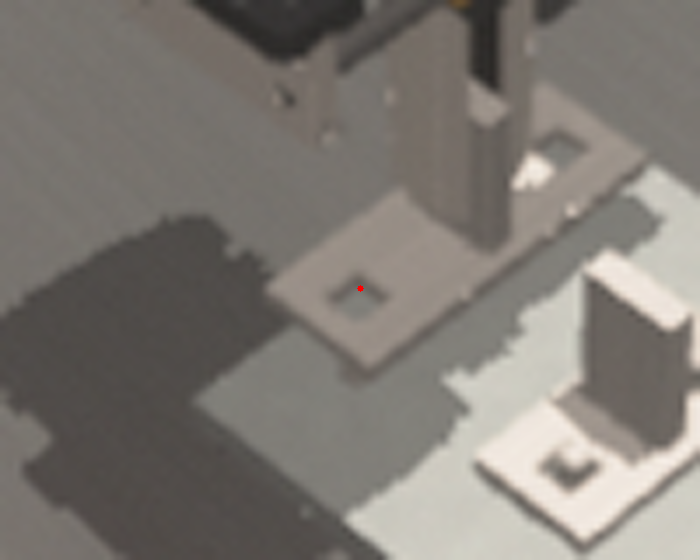

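```bash
python3 -c "
from h import *
print(back('side',(307.7,241.0),.0404))"
```

```text
[0.53188521 0.06815015 0.0404    ]
```

Emit:
step_arm([
  {"offset": [0.0007, -0.0075, 0.01], "roll": 0.003, "jaw": 1},
  {"offset": [0.0007, -0.0075, 0.017], "roll": 0.003, "jaw": 1},
  {"offset": [0.0007, -0.0075, 0.022], "roll": 0.003, "jaw": 1},
  {"offset": [0.0007, -0.0075, 0.027], "roll": 0.003, "jaw": 1},
  {"offset": [0.0007, -0.0075, 0.032], "roll": 0.003, "jaw": 1},
  {"offset": [0.0007, -0.0075, 0.037], "roll": 0.003, "jaw": 1},
  {"offset": [0.0007, -0.0075, 0.04], "roll": 0.003, "jaw": 1},
  {"offset": [0.0007, -0.0075, 0.04], "roll": 0.003, "jaw": 1},
])

```text
clock: 21.73
eef_pos: [0.5667, 0.0743, 0.0343]
ee_rot: [0.001, 0.676, 0.737, 0.0]
force: [2.5, -1.7, -3.1]
width: 0.0096
finger_force: 45.0
```

Emit:
step_arm([
  {"offset": [0, 0.0025, 0.002], "roll": 0, "jaw": 1},
  {"offset": [0, 0.0025, 0.005], "roll": 0, "jaw": 1},
  {"offset": [0, 0.0025, 0.009], "roll": 0, "jaw": 1},
  {"offset": [0, 0.0025, 0.013], "roll": 0, "jaw": 1},
  {"offset": [0, 0.0025, 0.013], "roll": 0, "jaw": 1},
  {"offset": [0, 0.0025, 0.013], "roll": 0, "jaw": 1},
])

```text
clock: 22.23
eef_pos: [0.5669, 0.0743, 0.0302]
ee_rot: [0.0, 0.676, 0.737, -0.0]
force: [-2.5, -3.4, 6.0]
width: 0.0099
finger_force: 45.0
```

Emit:
step_arm([
  {"offset": [0, 0, -0.002], "roll": 0, "jaw": -0.4},
  {"offset": [0, 0, -0.002], "roll": 0, "jaw": -0.4},
  {"offset": [0, 0, -0.002], "roll": 0, "jaw": -0.4},
  {"offset": [0, 0, -0.002], "roll": 0, "jaw": -0.4},
  {"offset": [0, 0, -0.002], "roll": 0, "jaw": -0.4},
  {"offset": [0, 0, -0.002], "roll": 0, "jaw": -0.4},
  {"offset": [0, 0, -0.08], "roll": 0, "jaw": -0.1},
  {"offset": [0, 0, -0.17], "roll": 0, "jaw": -0.1},
  {"offset": [0, 0, -0.28], "roll": 0, "jaw": -0.1},
  {"offset": [-0.5, -0.32, -0.28], "roll": 1, "jaw": -0.1},
  {"offset": [-0.5, -0.32, -0.28], "roll": 1, "jaw": -0.1},
  {"offset": [-0.5, -0.32, -0.28], "roll": 1, "jaw": -0.1},
  {"offset": [-0.5, -0.32, -0.28], "roll": 1, "jaw": -0.1},
  {"offset": [-0.5, -0.32, -0.28], "roll": 1, "jaw": -0.1},
  {"offset": [-0.5, -0.32, -0.28], "roll": 1, "jaw": -0.1},
  {"offset": [-0.5, -0.32, -0.28], "roll": 1, "jaw": -0.1},
  {"offset": [-0.5, -0.32, -0.28], "roll": 1, "jaw": -0.1},
])

```text
clock: 23.65
eef_pos: [0.456, -0.1371, 0.1412]
ee_rot: [0.0, 0.907, 0.42, 0.0]
force: [-0.8, -0.2, 1.2]
width: 0.0516
finger_force: 0.0
```

```bash
cat > blk.py <<'E'
from h import *
import sys
im=fresh()
for cam,u in(("top",(493,220)),("side",(483,385))):
    for r in bot.regions_of(cam,"block")[:2]: print(cam,r["bbox"],round(r["score"],2)); u=((r["bbox"][0]+r["bbox"][2])/2,(r["bbox"][1]+r["bbox"][3])/2); break
    try:
        p,s=fit({cam:bright(im[cam],tuple(int(i) for i in u),185)},BLOCK,(*back(cam,u,.02)[:2],0.0)); d=p[:2]-[.576,-.0255]; c,n=np.cos(.086),np.sin(.086)
        print("block",cam,p.round(4),round(s,3),"jig frame",round(c*d[0]+n*d[1],4),round(-n*d[0]+c*d[1],4),"yaw rel",round(p[2]-.086,4))
    except Exception as e: print(cam,e)
if len(sys.argv)>1: cv2.imwrite(sys.argv[1],np.hstack([cv2.resize(im["top"][140:290,180:540],(480,200)),cv2.resize(im["side"][180:400,230:530],(320,235))[:200]]))
E
python3 blk.py pics/x10.png; python3 -c "
from h import *
P=tf(np.array([[-.14,-.2845,0]]),.576,-.0245,.086)[0]; plan((P[0],P[1],.12,-1.485))"
```

```text
top [468.6, 187.1, 519.7, 225.1] 0.59
block top [ 0.6365 -0.3232 -0.1807] 0.627 jig frame 0.0347 -0.3018 yaw rel -0.2667
side [425.5, 342.8, 536.0, 443.6] 0.84
block side [ 0.5693 -0.3125 -0.03  ] 0.928 jig frame -0.0314 -0.2854 yaw rel -0.116
now [ 0.4571 -0.1349  0.141 ] psi -0.6968 w 0.0518 F [-0.  -0.9  1. ] t 23.85 q6 0.29
(np.float64(0.4609542524863055), np.float64(-0.3199737314534327), 0.12, -1.485) offset [-0.3486, 0.3044, 0.0523] roll 1.0035 rows 7
```

View pics/x10.png

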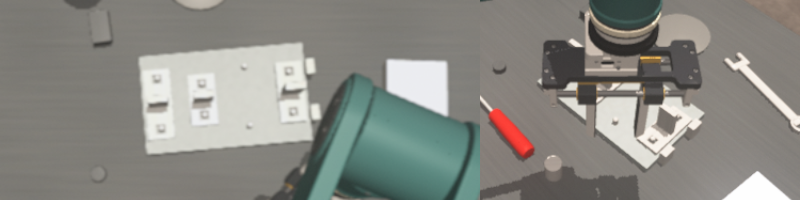

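Emit:
step_arm([
  {"offset": [-0.3486, 0.3044, 0], "roll": 1, "jaw": -0.1},
  {"offset": [-0.3486, 0.3044, 0], "roll": 1, "jaw": -0.1},
  {"offset": [-0.3486, 0.3044, 0], "roll": 1, "jaw": -0.1},
  {"offset": [-0.3486, 0.3044, 0], "roll": 1, "jaw": -0.1},
  {"offset": [-0.3486, 0.3044, 0], "roll": 1, "jaw": -0.1},
  {"offset": [-0.3486, 0.3044, 0], "roll": 1, "jaw": -0.1},
  {"offset": [-0.3486, 0.3044, 0], "roll": 1, "jaw": -0.1},
  {"offset": [-0.3486, 0.3044, 0], "roll": 1, "jaw": -0.1},
  {"offset": [-0.3486, 0.3044, 0.1], "roll": 1, "jaw": -0.1},
  {"offset": [-0.3486, 0.3044, 0.2], "roll": 1, "jaw": -0.1},
  {"offset": [-0.3486, 0.3044, 0.29], "roll": 1, "jaw": -0.1},
  {"offset": [-0.3486, 0.3044, 0.329], "roll": 1, "jaw": -0.1},
  {"offset": [-0.3486, 0.3044, 0.329], "roll": 1, "jaw": -0.1},
  {"offset": [-0.3486, 0.3044, 0.329], "roll": 1, "jaw": -0.1},
  {"offset": [-0.3486, 0.3044, 0.329], "roll": 1, "jaw": -0.1},
])

```text
clock: 25.1
eef_pos: [0.4618, -0.3212, 0.0114]
ee_rot: [0.001, 0.999, 0.044, 0.001]
force: [1.0, -1.3, -0.6]
width: 0.0516
finger_force: 0.0
```

```bash
python3 -c "
from h import *
P=tf(np.array([[-.078,-.2845,0]]),.576,-.0245,.086)[0]; plan((P[0],P[1],.009,-1.485))"
```

```text
now [ 0.4618 -0.3212  0.0114] psi -1.4826 w 0.0516 F [ 1.  -1.3 -0.6] t 25.1 q6 0.77
(np.float64(0.5227251177619137), np.float64(-0.31464830160198776), 0.009, -1.485) offset [0.1531, -0.0028, 0.0063] roll 0.003 rows 2
```

Emit:
step_arm([
  {"offset": [0.012, 0, 0.004], "roll": 0.003, "jaw": -0.1},
  {"offset": [0.024, 0, 0.004], "roll": 0.003, "jaw": -0.1},
  {"offset": [0.036, 0, 0.004], "roll": 0.003, "jaw": -0.1},
  {"offset": [0.046, 0, 0.004], "roll": 0.003, "jaw": -0.1},
  {"offset": [0.056, 0, 0.004], "roll": 0.003, "jaw": -0.1},
  {"offset": [0.066, 0, 0.004], "roll": 0.003, "jaw": -0.1},
  {"offset": [0.076, 0, 0.004], "roll": 0.003, "jaw": -0.1},
  {"offset": [0.086, 0, 0.004], "roll": 0.003, "jaw": -0.1},
  {"offset": [0.096, 0, 0.004], "roll": 0.003, "jaw": -0.1},
  {"offset": [0.106, 0, 0.004], "roll": 0.003, "jaw": -0.1},
  {"offset": [0.116, 0, 0.004], "roll": 0.003, "jaw": -0.1},
  {"offset": [0.126, 0, 0.004], "roll": 0.003, "jaw": -0.1},
  {"offset": [0.136, 0, 0.004], "roll": 0.003, "jaw": -0.1},
  {"offset": [0.144, 0, 0.004], "roll": 0.003, "jaw": -0.1},
  {"offset": [0.15, 0, 0.004], "roll": 0.003, "jaw": -0.1},
  {"offset": [0.153, 0, 0.004], "roll": 0.003, "jaw": -0.1},
  {"offset": [0.153, 0, 0.004], "roll": 0.003, "jaw": -0.1},
  {"offset": [0.12, 0, 0.004], "roll": 0.003, "jaw": -0.1},
  {"offset": [0.05, 0, 0.004], "roll": 0.003, "jaw": -0.1},
])

```text
clock: 26.68
eef_pos: [0.4826, -0.3193, 0.0086]
ee_rot: [0.001, 0.999, 0.043, 0.002]
force: [0.7, 0.1, -0.0]
width: 0.0519
finger_force: 0.0
```

```bash
python3 blk.py; python3 -c "
from h import *
plan()"
```

```text
top [458.1, 167.9, 515.2, 239.2] 0.61
block top [ 0.5962 -0.3037  0.0615] 0.921 jig frame -0.0038 -0.2789 yaw rel -0.0245
side [477.7, 354.7, 541.0, 407.7] 0.78
block side [ 0.596  -0.3748  0.1792] 0.235 jig frame -0.0101 -0.3498 yaw rel 0.0932
now [ 0.4804 -0.3192  0.0082] psi -1.4876 w 0.0519 F [ 0.1 -0.4  0.5] t 26.88 q6 0.8
```

Emit:
step_arm([
  {"offset": [0, 0, -0.1], "roll": 0, "jaw": -1},
  {"offset": [0, 0, -0.2], "roll": 0, "jaw": -1},
  {"offset": [0, 0, -0.3], "roll": 0, "jaw": -1},
  {"offset": [0.15, 0.08, -0.3], "roll": -1, "jaw": -1},
  {"offset": [0.29, 0.17, -0.3], "roll": -1, "jaw": -1},
  {"offset": [0.29, 0.17, -0.3], "roll": -1, "jaw": -1},
  {"offset": [0.29, 0.17, -0.3], "roll": -1, "jaw": -1},
  {"offset": [0.29, 0.17, -0.3], "roll": -1, "jaw": -1},
  {"offset": [0.29, 0.17, -0.3], "roll": -1, "jaw": -1},
  {"offset": [0.29, 0.17, -0.3], "roll": -1, "jaw": -1},
  {"offset": [0.29, 0.17, -0.3], "roll": -1, "jaw": -1},
])

```text
clock: 27.8
eef_pos: [0.6029, -0.3768, 0.1276]
ee_rot: [0.0, 0.907, 0.422, 0.0]
force: [-0.1, 0.7, -0.3]
width: 0.094
finger_force: 0.0
```

```bash
python3 blk.py; python3 -c "
from h import *
plan((.6025,-.3785,.128,.086))"
```

```text
top [456.4, 167.6, 513.0, 239.0] 0.77
block top [ 0.597  -0.3019  0.0852] 0.918 jig frame -0.0028 -0.2772 yaw rel -0.0008
side [436.9, 325.9, 542.8, 422.8] 0.68
block side [ 0.6065 -0.3003  0.0827] 0.853 jig frame 0.0067 -0.2764 yaw rel -0.0033
now [ 0.6019 -0.3769  0.128 ] psi -0.7018 w 0.0938 F [0.5 0.1 0.3] t 28.0 q6 0.06
(0.6025, -0.3785, 0.128, 0.086) offset [-0.0022, 0.0037, -0.0001] roll -1.0031 rows 7
```

Emit:
step_arm([
  {"offset": [-0.002, 0.0037, 0], "roll": -1, "jaw": -1},
  {"offset": [-0.002, 0.0037, 0], "roll": -1, "jaw": -1},
  {"offset": [-0.002, 0.0037, 0], "roll": -1, "jaw": -1},
  {"offset": [-0.002, 0.0037, 0], "roll": -1, "jaw": -1},
  {"offset": [-0.002, 0.0037, 0], "roll": -1, "jaw": -1},
  {"offset": [-0.002, 0.0037, 0], "roll": -1, "jaw": -1},
  {"offset": [-0.002, 0.0037, 0], "roll": -1, "jaw": -1},
  {"offset": [-0.002, 0.0037, 0.1], "roll": -1, "jaw": -1},
  {"offset": [-0.002, 0.0037, 0.2], "roll": -1, "jaw": -1},
  {"offset": [-0.002, 0.0037, 0.27], "roll": -1, "jaw": -1},
  {"offset": [-0.002, 0.0037, 0.297], "roll": -1, "jaw": -1},
  {"offset": [-0.002, 0.0037, 0.297], "roll": -1, "jaw": -1},
  {"offset": [-0.002, 0.0037, 0.297], "roll": -1, "jaw": -1},
])

```text
clock: 29.08
eef_pos: [0.6025, -0.3788, 0.0098]
ee_rot: [0.0, 0.677, 0.736, 0.0]
force: [-0.1, 0.2, -0.1]
width: 0.094
finger_force: 0.0
```

```bash
python3 -c "
from h import *
for yj in(-.255,-.238):
  P=tf(np.array([[0,yj,0]]),.576,-.0245,.086)[0]; plan((P[0],P[1],.009,.086))"
```

```text
now [ 0.6025 -0.3788  0.0098] psi 0.0837 w 0.094 F [-0.1  0.2 -0.1] t 29.08 q6 -0.72
(np.float64(0.5979029776148139), np.float64(-0.27855759105290473), 0.009, 0.086) offset [0.2507, 0.0096, 0.0019] roll -0.0029 rows 3
now [ 0.6025 -0.3788  0.0098] psi 0.0837 w 0.094 F [-0.1  0.2 -0.1] t 29.08 q6 -0.72
(np.float64(0.5964427791071596), np.float64(-0.2616204183160444), 0.009, 0.086) offset [0.2932, 0.0095, 0.0018] roll -0.0029 rows 3
```

Emit:
step_arm([
  {"offset": [0.015, 0, 0], "roll": -0.003, "jaw": -1},
  {"offset": [0.03, 0, 0], "roll": -0.003, "jaw": -1},
  {"offset": [0.044, 0, 0], "roll": -0.003, "jaw": -1},
  {"offset": [0.056, 0, 0], "roll": -0.003, "jaw": -1},
  {"offset": [0.068, 0, 0], "roll": -0.003, "jaw": -1},
  {"offset": [0.08, 0, 0], "roll": -0.003, "jaw": -1},
  {"offset": [0.094, 0, 0], "roll": -0.003, "jaw": -1},
  {"offset": [0.108, 0, 0], "roll": -0.003, "jaw": -1},
  {"offset": [0.122, 0, 0], "roll": -0.003, "jaw": -1},
  {"offset": [0.136, 0, 0], "roll": -0.003, "jaw": -1},
  {"offset": [0.15, 0, 0], "roll": -0.003, "jaw": -1},
  {"offset": [0.164, 0, 0], "roll": -0.003, "jaw": -1},
  {"offset": [0.178, 0, 0], "roll": -0.003, "jaw": -1},
  {"offset": [0.192, 0, 0], "roll": -0.003, "jaw": -1},
  {"offset": [0.206, 0, 0], "roll": -0.003, "jaw": -1},
  {"offset": [0.22, 0, 0], "roll": -0.003, "jaw": -1},
  {"offset": [0.234, 0, 0], "roll": -0.003, "jaw": -1},
  {"offset": [0.245, 0, 0], "roll": -0.003, "jaw": -1},
  {"offset": [0.25, 0, 0], "roll": -0.003, "jaw": -1},
  {"offset": [0.25, 0, 0], "roll": -0.003, "jaw": -1},
])

```text
clock: 30.75
eef_pos: [0.5946, -0.2805, 0.0111]
ee_rot: [0.003, 0.676, 0.737, -0.001]
force: [-0.3, -4.3, 4.3]
width: 0.0941
finger_force: 2.4
```

```bash
python3 blk.py; python3 -c "
from h import *
plan()"
```

```text
top [422.5, 171.1, 469.5, 241.1] 0.86
block top [ 0.5906 -0.2264  0.075 ] 0.846 jig frame -0.0027 -0.2014 yaw rel -0.011
side [397.5, 297.3, 472.3, 390.9] 0.93
block side [ 0.5997 -0.2252  0.081 ] 0.577 jig frame 0.0065 -0.201 yaw rel -0.005
now [ 0.5946 -0.2805  0.0108] psi 0.0862 w 0.0936 F [ 0.6 -4.6  4.5] t 30.95 q6 -0.61
```

Emit:
step_arm([
  {"offset": [0.006, 0, 0], "roll": 0, "jaw": -1},
  {"offset": [0.012, 0, 0], "roll": 0, "jaw": -1},
  {"offset": [0.018, 0, 0], "roll": 0, "jaw": -1},
  {"offset": [0.024, 0, 0], "roll": 0, "jaw": -1},
  {"offset": [0.03, 0, 0], "roll": 0, "jaw": -1},
  {"offset": [0.035, 0, 0], "roll": 0, "jaw": -1},
  {"offset": [0.04, 0, 0], "roll": 0, "jaw": -1},
  {"offset": [0.044, 0, 0], "roll": 0, "jaw": -1},
  {"offset": [0.044, 0, 0], "roll": 0, "jaw": -1},
])

```text
clock: 31.7
eef_pos: [0.5931, -0.2634, 0.0108]
ee_rot: [0.002, 0.676, 0.737, -0.001]
force: [0.3, -7.0, 4.8]
width: 0.0938
finger_force: 3.0
```

Emit:
step_arm([
  {"offset": [0.003, 0, 0], "roll": 0, "jaw": -1},
  {"offset": [0.006, 0, 0], "roll": 0, "jaw": -1},
  {"offset": [0.008, 0, 0], "roll": 0, "jaw": -1},
  {"offset": [0.008, 0, 0], "roll": 0, "jaw": -1},
])

```text
clock: 32.03
eef_pos: [0.5929, -0.2613, 0.0108]
ee_rot: [0.003, 0.676, 0.737, -0.001]
force: [1.8, -9.0, 3.0]
width: 0.0939
finger_force: 4.1
```

Emit:
step_arm([
  {"offset": [0.004, 0, 0], "roll": 0, "jaw": -1},
  {"offset": [0.008, 0, 0], "roll": 0, "jaw": -1},
  {"offset": [0.01, 0, 0], "roll": 0, "jaw": -1},
  {"offset": [0.01, 0, 0], "roll": 0, "jaw": -1},
])

```text
clock: 32.37
eef_pos: [0.593, -0.2612, 0.0109]
ee_rot: [0.006, 0.676, 0.737, -0.003]
force: [2.3, -16.6, -0.1]
width: 0.0937
finger_force: 8.0
```

```bash
python3 blk.py pics/x11.png; python3 - <<'E'
from h import *
plan(); im=bot.get_image("top"); im2=bot.get_image("side")
cv2.imwrite("pics/x12.png",np.hstack([cv2.resize(im[165:255,385:475],(400,400),interpolation=cv2.INTER_CUBIC),cv2.resize(im2[250:350,375:475],(400,400),interpolation=cv2.INTER_CUBIC)]))
E
```

```text
top [413.3, 170.7, 463.4, 242.9] 0.94
block top [ 0.5887 -0.202   0.0276] 0.818 jig frame -0.0025 -0.177 yaw rel -0.0584
side [391.1, 289.9, 460.1, 382.0] 0.67
block side [ 0.5829 -0.1306 -0.3156] 0.359 jig frame -0.0021 -0.1053 yaw rel -0.4016
now [ 0.593  -0.2612  0.0109] psi 0.0857 w 0.0942 F [  3.4 -14.8   1. ] t 32.57 q6 -0.58
```

View pics/x12.png

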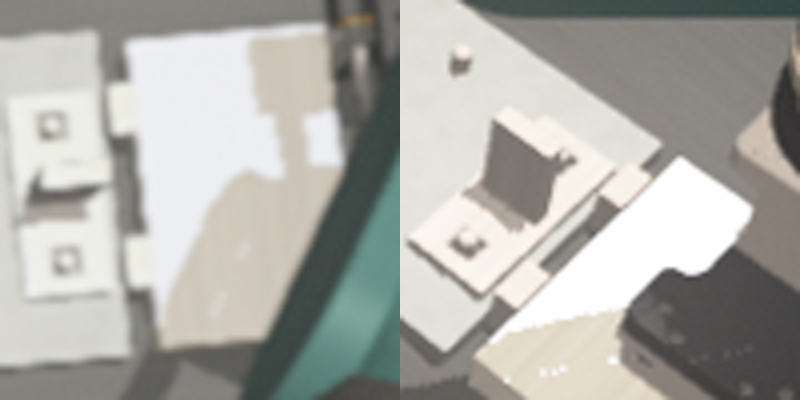

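Emit:
step_arm([
  {"offset": [-0.01, 0, 0], "roll": 0, "jaw": -1},
  {"offset": [-0.03, 0, 0], "roll": 0, "jaw": -1},
  {"offset": [-0.08, 0, 0], "roll": 0, "jaw": -1},
  {"offset": [-0.14, 0, 0], "roll": 0, "jaw": -1},
  {"offset": [-0.14, 0, -0.1], "roll": 0, "jaw": -1},
  {"offset": [-0.14, 0, -0.2], "roll": 0, "jaw": -1},
  {"offset": [-0.2, 0, -0.3], "roll": 0, "jaw": -1},
  {"offset": [-0.28, -0.3, -0.35], "roll": 0, "jaw": -1},
  {"offset": [-0.28, -0.5, -0.35], "roll": 0, "jaw": -1},
  {"offset": [-0.28, -0.5, -0.35], "roll": 0, "jaw": -1},
  {"offset": [-0.28, -0.5, -0.35], "roll": 0, "jaw": -1},
  {"offset": [-0.28, -0.5, -0.35], "roll": 0, "jaw": -1},
  {"offset": [-0.28, -0.5, -0.35], "roll": 0, "jaw": -1},
])

```text
clock: 33.75
eef_pos: [0.3965, -0.3832, 0.1489]
ee_rot: [-0.002, 0.678, 0.735, -0.0]
force: [1.2, 0.3, -0.5]
width: 0.0938
finger_force: 0.0
```

```bash
python3 - <<'E'
from h import *
plan(); im=bot.get_image("top"); im2=bot.get_image("side")
cv2.imwrite("pics/x13.png",np.hstack([cv2.resize(im[155:265,275:475],(460,253),interpolation=cv2.INTER_CUBIC),cv2.resize(im2[210:400,280:500],(293,253))]))
E
python3 blk.py
```

```text
now [ 0.3965 -0.3832  0.1489] psi 0.0813 w 0.0938 F [ 1.2  0.3 -0.5] t 33.75 q6 -0.95
top [411.8, 170.5, 467.9, 243.1] 0.88
block top [ 0.5884 -0.2066  0.0863] 0.935 jig frame -0.0032 -0.1815 yaw rel 0.0003
side [410.2, 359.6, 447.6, 379.5] 0.56
block side [ 0.4734 -0.2101 -0.0115] 0.164 jig frame -0.118 -0.1751 yaw rel -0.0975
```

View pics/x13.png

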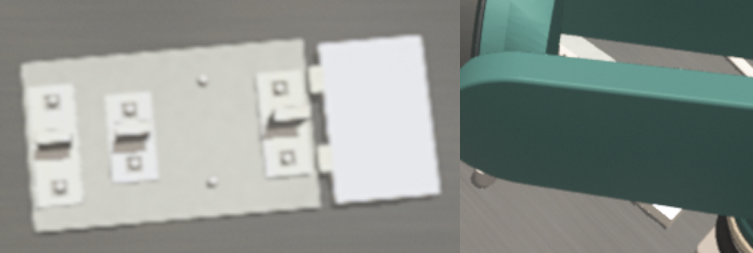

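```bash
python3 -c "
from station import bot
print(bot.job_done())"
```

```text
the job is handed in; nothing more can be done
None
```

Plates a, b and c (plate d was not on the bench) are seated flat on their matching studs. The block is square against both stop blocks, about 3 mm off the midpoint in the last top picture, and the job is handed in at about 34 s, with no verdict returned.

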